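Close the specimen jars

TASK

Pull open the top drawer of the small wooden cabinet and close every jar standing in the rack with a lid from it: set the lid level on the neck, turn it backward (anticlockwise) until you feel it drop a step into its thread, then turn it forward (clockwise) until it stops, fully tight. Leave any lid that is not needed in the drawer and push the drawer fully shut; do not tip a jar or disturb the setting board, the vial and the forceps.

Things in the scene. Friction and masses are not known exactly. Their poses are not given: they have to be found in the camera images.
- cab_drawer0 (a joint): The cabinet's top drawer, m of opening: 0 shut, 0.197 fully out. It slides straight out towards the cabinet's front with about 1 N of friction and stays where it is left.
- cab_drawer0_handle (a point): Middle of the top drawer's level steel bar handle: 11 mm thick, 120 mm long, 35 mm in front of the drawer face (29 mm clear behind it; posts 51 mm either side of the middle), 38 mm below the flat top of the cabinet (two drawers; 280 deep x 420 wide x 150 mm high, fixed). x points into the cabinet (it opens along -x), y along the bar, z up. The drawer front reaches 25 mm above this point.
- drawer_floor (a point): Point on the top drawer's inner floor, moving with it, midway across and 58 mm behind the front board's inner face; axes as the handle's. The inside spans x from -58 to +176 mm, y +-189 mm; 6 mm walls stand 43 mm, the front board 52 mm above this floor. With the drawer fully out, the front 180 mm of the inside is clear of the cabinet.
- rack: Wooden rack fixed on the bench, 190 x 190 x 32 mm, with four square pockets 25 mm deep centred 47.5 mm either side of its middle in x and in y; a jar stands in three or in all four. Origin: middle of its underside, z up.
- jar1: Open white jar, square, 60 x 60 mm and 62 mm high to the shoulder; its pocket keeps it from turning. Origin: middle of its underside, z up. The round neck, 47 mm across, goes from the shoulder up to the rim at 88 mm, tapering to 41 mm over its last 8 mm, so that a lid up to 3 mm off the axis centres itself. None if absent.
- jar2: As jar1. Each neck has a right-hand three-start thread (ridges 52 mm across, 12 mm lead, 4 mm apart) with unmarked starts 120 degrees apart, each with a stop rib. A lid set on mostly rests on top of the ridges, its lower edge 75 to 78 mm above the jar's origin; turned forward from there it jams at the ribs, 75 mm up. None if absent.
- jar3: As jar1. Turned slowly backward under a steady light push (2 to 5 N) a lid climbs a little and, within 105 degrees, drops 3 to 4 mm, to 74 or 75 mm, over a window some 25 degrees wide that ends at a rib. Turned forward from the drop it sinks 12 mm a turn and stops tight after 75 to 105 degrees, its lower edge 72 mm above the jar's origin. None if absent.
- jar4: As jar1. None if absent.
- lid1: Black screw lid with ribbed rim, 58.6 mm across, 21 mm high, 40 g, open side down, top 5 mm thick. Origin: middle of its lower edge, z up along its axis. At the start it lies in the shut top drawer. Grip it by the rim, TCP some 17 mm above the lower edge, so that the fingertips clear the jar.
- lid2: As lid1; the lids are all alike. Inside, at the lower edge, are three small lugs 120 degrees apart that run in a jar's thread. Turning takes under 0.2 N m; 0.3 N m and more means that the lid is at a stop, and much more forces it over the ribs.
- lid3: As lid1.
- lid4: As lid1.
- setting_board: Bystander: insect setting board with pinned beetles, 280 (x) x 90 x 24 mm (pins to 54 mm), lying on the bench. Origin: middle of its underside.
- vial: Bystander: small amber glass vial with a white cap, 26 mm across, 55 mm high, upright. Origin: middle of its underside.
- forceps: Bystander: steel forceps, 125 mm long (x), about 7 mm high, lying on the bench. Origin: middle, on the bench.
Things that resemble listed ones, but are neither listed nor needed, are in the scene too. Leave any yellow look-alike of the jar1 alone. Leave any blue look-alike of the jar2 alone.

How it is judged:
By the outcome, as a careful person would: the job done as asked, in the order asked, and still so for the second after the job is handed in, with the robot touching nothing.
Of jar1, jar2, jar3, jar4 only 3 to 4 are there at a start; the rules pass over those that are not, and their reading is None.
At some moment in a run one of lid1, lid2, lid3, lid4 may be knocked a few centimetres aside while the robot is not near it.
Once in a run the grip may slacken for a moment while it holds something.
It also fails if it takes over 210 s, if anything falls off the work surface, if the arm or the gripper's body presses on something with over 40 N, if the wrist force passes 120 N, or if a joint passes its speed limit or range.

ROBOT

A 6-joint arm with a two-finger parallel gripper is mounted at the origin on the work surface. World frame = base frame: x ahead of the robot, y to its left, z up, the work surface at z = 0. Lengths are in mm, angles in rad, forces in N, time in s.
With the tool pointing down it reaches from about 350 to 875 mm from the base axis. Payload 4.2 kg.
Tool frame: the origin (TCP) lies between the finger pads, 19 mm behind the fingertips; this is the grasp point; z points along the fingers, y is the line along which they close (so a half turn about z gives the same grasp; the last joint's range is limited). The gripper opens to 85 mm and grips with 20 to 120 N. Pads are 22 mm wide; open, the fingers measure 114 mm over their backs; the gripper's body (76 mm by 85 mm) begins 54 mm behind the grasp point. The pads swing forward as they close: fully open they stand 13 mm farther back than shut.
Start: joints at [1.497, 0.385, 0.008, 0, -1.194, -0.259], TCP at [204.149, 590.697, 250.012] pointing down, gripper open.
Joint ranges: [-3.14, 3.14], [-1.21, 2.06], [-1.07, 1.41], [-3.16, 2.05], [-2.99, -0.16], [-3.1, 3.1]. Speed limits (rad/s): [2.79, 2.79, 3.14, 3.14, 3.14, 3.14].

INTERFACE

Orientations are given as a unit quaternion [x, y, z, w].
In Python, from bench import arm gives the robot as it stands.
- The arm moves only by the shell command python3 -m pendant 'ROWS'. ROWS is JSON, a list of rows, each a list of 7 numbers: the shift along the tool's x, y, z in m, then the turn, a rotation vector about the tool's x, y, z in degrees, then the finger opening in m, from 0 to 0.0854. In form: [[x, y, z, wx, wy, wz, fingers], ...]. A call has 1 to 12 rows; each row shifts and turns the commanded pose from where the row before left it, along the tool's axes as they then stand; what a row does not reach is not made up. A row lasts 1/10 s, in which the tool goes at most 50 mm and 8.59 degrees, less where a joint would pass 70% of its speed; a pose out of reach is approached as far as the arm can. A call is refused whole if a number of a shift passes 0.05 or a number of a turn 8.59, either way. A call with a gripper value outside its range is refused whole. The fingers move at their own pace and stop on an object; the grip force is fixed at half the most. Time passes only in rows, so rows that do not move let the fingers close. It gives the time, the measured TCP pose, the force, the opening and the grip force at its end, in the units of the state.
- arm.read_state(): the state, without advancing time (a new reading comes with each control period).
- arm.get_image(name): name is "scene" or "top" or "wrist"; returns a dict with "image" (400x640x3 uint8, red, green, blue), "fx", "fy", "cx", "cy" (pixels), "xyz" and "rotation" of the camera in the world. Camera axes: x right, y down, z forward; pixel columns grow to the right and rows downward; lengths in mm; the calibration is good to about 2 mm. The wrist camera is an equidistant fisheye: a pixel r from the principal point sees the ray r / f radians off the axis. A picture is of the moment at which its call begins. There is no depth.
- arm.job_done(): hands the job in; it is judged then, once.
The state is a dict: "clock": time; "joints": joint angles; "joint_vel": joint speeds; "joint_efforts": joint torques, N m; "position": TCP position; "ee_rot": TCP orientation; "contact_force": force on the tool from outside, world axes, zero at the start; "wrist_torque": the same for the moment, N m; "gripper_width": finger opening in mm; "grasp_force": force on a finger pad.
Only numpy, scipy, OpenCV 4.12 (cv2) and the standard library are available. Lean on these libraries where they do the work, as an engineer would, in place of code of your own. Each camera call takes 0.05 s, during which the arm holds its last target. There are 200 camera calls.

## Working session

There is one attempt and no reset: what is moved stays moved. The work goes in short steps, Python scripts to look and compute and a shell command to move; the robot and the scene stay as the last step left them, time stands still between calls to the robot, and variables do not carry over. Pictures are saved under pics/ and viewed, at most 14 in all, crops included, and the job is handed in when it is done.

```bash
mkdir -p pics; ls; python3 - <<'E'
from bench import arm
import cv2,numpy as np
np.set_printoptions(suppress=True,precision=3)
print(arm.read_state())
for n in ("scene","top"):
    d=arm.get_image(n); cv2.imwrite(f"pics/{n}0.png",d["image"][:,:,::-1])
    print(n,d["fx"],d["fy"],d["cx"],d["cy"],d["xyz"],d["rotation"])
E
```

```text
pics
{'clock': 0.0, 'joints': array([ 1.497,  0.386,  0.007, -0.001, -1.194, -0.259]), 'joint_vel': array([ 0.   , -0.002,  0.   , -0.001,  0.001, -0.001]), 'joint_efforts': array([ -0.001, -39.229,  18.84 ,   4.186,  -0.005,  -0.   ]), 'position': array([203.977, 590.182, 248.894]), 'ee_rot': array([ 0.986, -0.166, -0.   ,  0.001]), 'contact_force': array([0.693, 0.318, 0.951]), 'wrist_torque': array([-0.072, -0.014, -0.048]), 'grasp_force': 0.0, 'gripper_width': 85.59863070118577}
scene 443.8513847566509 443.8513847566509 321.6773416090445 199.03739261998578 [1379.299  593.031  788.772] [ 0.454  0.763 -0.399 -0.232]
top 419.9810095454849 419.9810095454849 318.74779958927377 197.13793212638427 [ 256.956   91.754 1287.076] [-0.696  0.711 -0.073  0.07 ]
```

View pics/scene0.png

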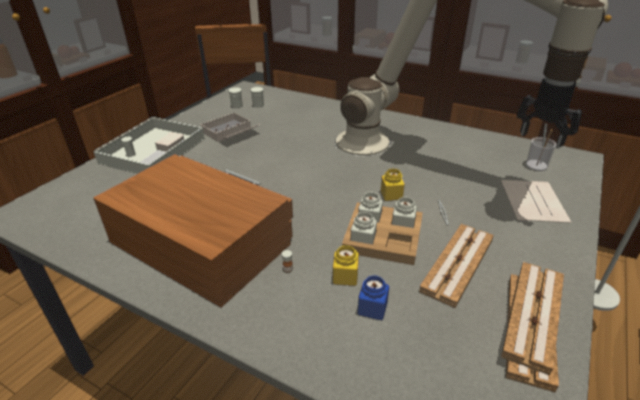

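View pics/top0.png

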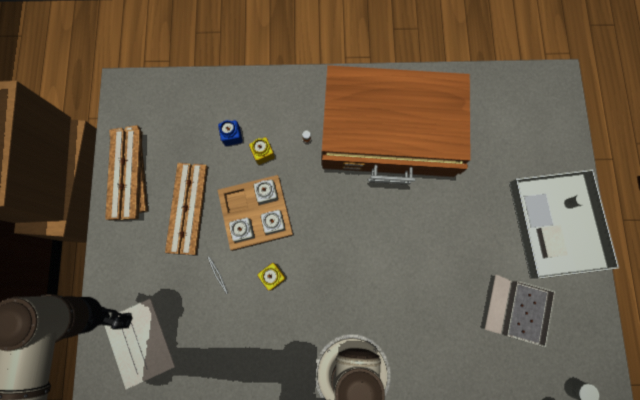

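The scene has a cabinet, its front facing the robot, with the handle at about (391,177) in the top view. The rack's middle is at about (256,212). It holds three white jars at (264,190), (272,221) and (240,229), and the pocket at (235,200) is empty. The yellow jars at (262,149) and (271,276) and the blue one at (229,131) stand outside the rack, so they are look-alikes. I'll enlarge to confirm.

```bash
cat > h.py <<'E'
from bench import arm
import cv2,numpy as np
from scipy.spatial.transform import Rotation as R
np.set_printoptions(suppress=True,precision=2)
def rot(d):
    r=np.array(d["rotation"]); return R.from_quat(r) if r.size==4 else R.from_matrix(r)
def ray(d,u,v,fish=False):
    x=(u-d["cx"])/d["fx"]; y=(v-d["cy"])/d["fy"]
    if fish:
        t=np.hypot(x,y); k=np.sin(t)/max(t,1e-9); p=[x*k,y*k,np.cos(t)]
    else: p=[x,y,1]
    return rot(d).apply(p)
def onz(d,u,v,z,fish=False):
    w=ray(d,u,v,fish); c=np.array(d["xyz"]); return c+w*(z-c[2])/w[2]
def proj(d,P,fish=False):
    p=rot(d).inv().apply(np.array(P,float)-np.array(d["xyz"]))
    p=np.atleast_2d(p)
    if fish:
        r=np.hypot(p[:,0],p[:,1]); k=np.arctan2(r,p[:,2])/np.maximum(r,1e-9); q=p[:,:2]*k[:,None]
    else: q=p[:,:2]/p[:,2:]
    return q*[d["fx"],d["fy"]]+[d["cx"],d["cy"]]
def shot(n,name):
    d=arm.get_image(n); cv2.imwrite(f"pics/{name}.png",d["image"][:,:,::-1]); return d
def crop(d,name,x0,x1,y0,y1,k):
    im=cv2.resize(d["image"][y0:y1,x0:x1,::-1],None,fx=k,fy=k,interpolation=cv2.INTER_CUBIC); cv2.imwrite(f"pics/{name}.png",im)
E
python3 - <<'E'
from h import *
d=arm.get_image("top")
a=cv2.resize(d["image"][165:257,205:305,::-1],None,fx=6,fy=6,interpolation=cv2.INTER_CUBIC)
b=cv2.resize(d["image"][140:200,315:475,::-1],None,fx=3.75,fy=3.75,interpolation=cv2.INTER_CUBIC)
cv2.imwrite("pics/c1.png",a[:552,:600]);cv2.imwrite("pics/c2.png",cv2.resize(b,None,fx=1.3,fy=1.3))
E
```

```text
(no output)
```

View pics/c1.png

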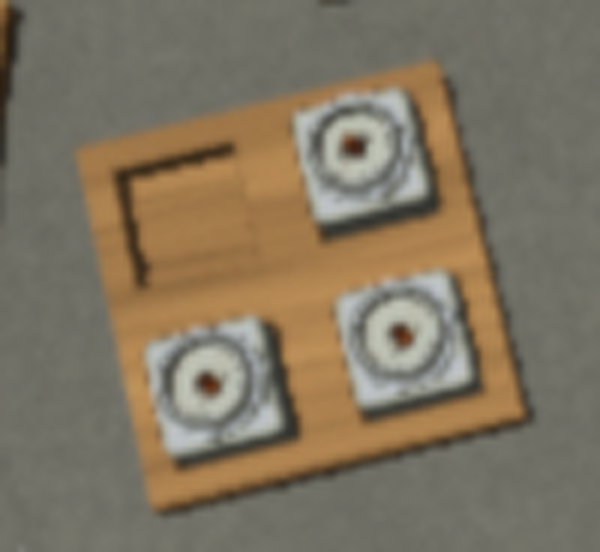

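View pics/c2.png

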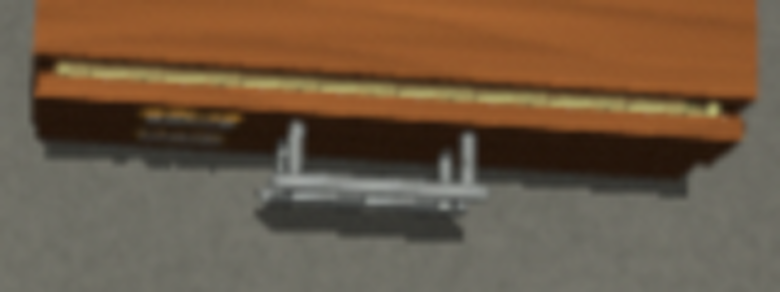

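The crops confirm three white jars in the rack. Their rims are at crop (352,147), (403,338) and (208,383), and the top-left pocket is empty. The top drawer's bar runs from crop (270,181) to (488,192).

```bash
python3 - <<'E'
from h import *
d=arm.get_image("top")
f=lambda x,y,k,ox,oy:((x+.5)/k-.5+ox,(y+.5)/k-.5+oy)
for p in [(352,147),(403,338),(208,383)]: print("rim",onz(d,*f(*p,6,205,165),95))
c=[onz(d,*f(*p,6,205,165),32) for p in [(78,148),(438,64),(530,420),(157,512)]]
c=np.array(c);print("rack",c,c.mean(0), np.linalg.norm(c-np.roll(c,1,0),axis=1))
g=lambda x,y:f(x,y,4.875,315,140)
a,b=[onz(d,*g(*p),112) for p in[(272,182),(487,192)]];print("bar",a,b,(a+b)/2,np.linalg.norm(a-b),np.degrees(np.arctan2(*(a-b)[[0,1]])))
k=[onz(d,u,v,150) for u,v in[g(35,52),g(755,97),(327,67),(470,74)]]; print("cab",np.array(k),np.linalg.norm(k[0]-k[1]))
s=arm.read_state();print(R.from_quat(s["ee_rot"]).as_matrix())
print(arm.get_image("wrist")["xyz"],d["fx"])
E
```

```text
rim [529.93 244.25  95.  ]
rim [435.91 219.54  95.  ]
rim [416.36 312.21  95.  ]
rack [[546.9  392.03  32.  ]
 [587.12 208.32  32.  ]
 [402.63 162.91  32.  ]
 [361.04 348.1   32.  ]] [474.42 277.84  32.  ] [190.98 188.06 189.99 189.81]
bar [555.2  -66.84 112.  ] [ 546.32 -193.75  112.  ] [ 550.76 -130.3   112.  ] 127.22090748007743 4.002247073484125
cab [[ 626.31   72.17  150.  ]
 [ 590.08 -343.41  150.  ]
 [ 882.87   50.61  150.  ]
 [ 851.48 -369.83  150.  ]] 417.1548148548365
[[ 0.95 -0.33 -0.  ]
 [-0.33 -0.95 -0.  ]
 [ 0.    0.   -1.  ]]
[274.83 565.43 374.59] 419.9810095454849
```

```bash
cat >> h.py <<'E'
def st(s=None):
    s=s or arm.read_state(); M=R.from_quat(s["ee_rot"]).as_matrix()
    print("t",round(s["clock"],1),"pos",s["position"],"th",np.degrees(np.arctan2(M[1,0],M[0,0])).round(2),"tilt",M[:,2],"F",s["contact_force"],"T",s["wrist_torque"],"w",round(s["gripper_width"],1),"g",s["grasp_force"],"q",s["joints"]); return s,M
def to(P,th):
    s,M=st(); T=np.radians(th)
    G=np.array([[np.cos(T),np.sin(T),0],[np.sin(T),-np.cos(T),0],[0,0,-1]])
    print(" shift now-axes mm",M.T@(np.array(P)-s["position"])," shift after-turn axes mm",G.T@(np.array(P)-s["position"])," turn",R.from_matrix(M.T@G).as_rotvec(degrees=True))
E
python3 -m pendant '[[0,0,0,0,0,8.4,0.028],[0,0,0,0,0,8.4,0.028],[0,0,0,0,0,8.4,0.028],[0,0,0,0,0,8.4,0.028],[0,0,0,0,0,8.4,0.028],[0,0,0,0,0,8.4,0.028],[0,0,0,0,0,8.4,0.028],[0,0,0,0,0,8.4,0.028],[0,0,0,0,0,8.4,0.028],[0,0,0,0,0,0,0.028]]'
python3 -c "
from h import *
to([550.8,-130.3,200],-94.7)"
```

```text
clock: 1.25
position: [204.1, 590.6, 249.8]
ee_rot: [-0.678, 0.735, -0.0, -0.0]
contact_force: [0.4, -0.8, -0.7]
gripper_width: 28.0
grasp_force: 0.0
t 1.2 pos [204.14 590.61 249.84] th -94.66 tilt [-0. -0. -1.] F [ 0.39 -0.79 -0.67] T [-0.04 -0.04  0.01] w 28.0 g 0.0 q [ 1.5   0.38  0.01 -0.   -1.19 -1.58]
 shift now-axes mm [ 690.37 -404.04   50.05]  shift after-turn axes mm [ 690.08 -404.56   49.84]  turn [ 0.   -0.02  0.04]
```

```bash

python3 -m pendant '[[0.015,-0.010,0,0,0,0,0.028],[0.030,-0.018,0,0,0,0,0.028],[0.040,-0.023,0,0,0,0,0.028],[0.040,-0.023,0,0,0,0,0.028],[0.040,-0.023,0,0,0,0,0.028],[0.040,-0.023,0,0,0,0,0.028],[0.040,-0.023,0,0,0,0,0.028],[0.040,-0.023,0,0,0,0,0.028],[0.040,-0.023,0,0,0,0,0.028],[0.040,-0.023,0,0,0,0,0.028]]'
python3 -m pendant '[[0.040,-0.023,0,0,0,0,0.028],[0.040,-0.023,0,0,0,0,0.028],[0.040,-0.023,0,0,0,0,0.028],[0.040,-0.023,0,0,0,0,0.028],[0.040,-0.023,0,0,0,0,0.028],[0.040,-0.023,0,0,0,0,0.028],[0.040,-0.023,0,0,0,0,0.028],[0.035,-0.020,0.01,0,0,0,0.028],[0.020,-0.012,0.02,0,0,0,0.028],[0,0,0.02,0,0,0,0.028],[0,0,0,0,0,0,0.028]]'
python3 - <<'E'
from h import *
to([550.8,-130.3,112],-94.7)
d=arm.get_image("wrist"); print(d["fx"],d["cx"],d["cy"],d["xyz"])
im=d["image"].copy()
for P in [[550.8,-130.3,112],[555.7,-70.5,112],[545.9,-190.1,112]]:
    q=proj(d,P,True)[0]; print(q); cv2.circle(im,tuple(int(x) for x in q),3,(0,255,0),1)
cv2.imwrite("pics/w1.png",im[:,:,::-1])
E
```

```text
clock: 2.25
position: [386.1, 207.9, 250.4]
ee_rot: [-0.679, 0.734, 0.0, 0.0]
contact_force: [1.4, 0.3, -0.2]
gripper_width: 27.7
grasp_force: 0.0
clock: 3.35
position: [549.0, -140.6, 196.7]
ee_rot: [-0.678, 0.735, 0.003, -0.002]
contact_force: [-0.1, 0.2, -0.8]
gripper_width: 27.9
grasp_force: 0.0
t 3.4 pos [ 548.97 -140.62  196.68] th -94.64 tilt [-0.01  0.   -1.  ] F [-0.08  0.19 -0.78] T [-0.    0.06 -0.02] w 27.9 g 0.0 q [ 0.03  0.33 -0.21 -0.   -1.03 -0.11]
 shift now-axes mm [-10.41  -1.6   84.67]  shift after-turn axes mm [-10.43  -0.98  84.68]  turn [0.41 0.01 0.06]
309.70691628693146 320.4905286672184 199.01482032761368 [ 542.4  -216.89  321.9 ]
[316.5  227.26]
[316.82 294.78]
[316.29 145.18]
```

View pics/w1.png

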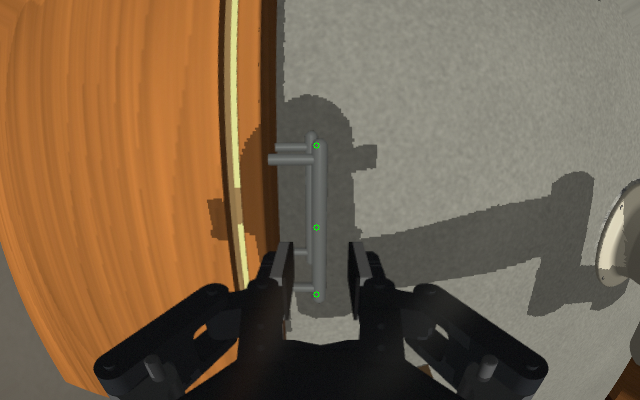

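The wrist view shows the bar from about (320,140) to (320,302). That is 1 to 2 mm nearer the robot than my estimate, and it lies midway between the fingers.

```bash

python3 -m pendant '[[-0.010,0,0.005,0,0,0,0.028],[0,0,0.02,0,0,0,0.028],[0,0,0.02,0,0,0,0.028],[0,0,0.02,0,0,0,0.028],[0,0,0.015,0,0,0,0.028],[0,0,0.005,0,0,0,0.028],[0,0,0,0,0,0,0],[0,0,0,0,0,0,0],[0,0,0,0,0,0,0],[0,0,0,0,0,0,0]]'
python3 -c "
from h import *
st()"
```

```text
clock: 4.4
position: [552.2, -129.3, 116.0]
ee_rot: [-0.678, 0.735, -0.0, 0.001]
contact_force: [-0.3, 4.5, 2.0]
gripper_width: 8.9
grasp_force: 58.6
t 4.4 pos [ 552.21 -129.25  115.99] th -94.65 tilt [ 0.  0. -1.] F [-0.27  4.49  2.02] T [ 1.54  0.23 -0.05] w 8.9 g 58.63742709159851 q [ 0.06  0.42 -0.31 -0.   -0.84 -0.14]
```

```bash

python3 -m pendant '[[0,0.005,0,0,0,0,0],[0,0.012,0,0,0,0,0],[0,0.018,0,0,0,0,0],[0,0.02,0,0,0,0,0],[0,0.02,0,0,0,0,0],[0,0.02,0,0,0,0,0],[0,0.02,0,0,0,0,0],[0,0.02,0,0,0,0,0],[0,0.02,0,0,0,0,0],[0,0.018,0,0,0,0,0],[0,0.012,0,0,0,0,0],[0,0.006,0,0,0,0,0]]'
python3 -m pendant '[[0,0.004,0,0,0,0,0],[0,0.002,0,0,0,0,0],[0,0,0,0,0,0,0],[0,0,0,0,0,0,0]]'
python3 -c "
from h import *
st()"
```

```text
clock: 5.6
position: [362.9, -112.8, 116.0]
ee_rot: [-0.678, 0.735, -0.001, 0.004]
contact_force: [1.1, 13.7, -1.3]
gripper_width: 9.0
grasp_force: 58.8
clock: 6.0
position: [360.7, -112.5, 116.1]
ee_rot: [-0.678, 0.735, -0.004, 0.006]
contact_force: [9.1, 8.4, -9.4]
gripper_width: 8.9
grasp_force: 58.8
t 6.0 pos [ 360.68 -112.54  116.06] th -94.64 tilt [ 0.01  0.   -1.  ] F [ 9.14  8.43 -9.4 ] T [ 2.4  -2.39 -0.07] w 8.9 g 58.83108079433441 q [ 0.13  0.13 -0.76 -0.   -0.67 -0.21]
```

```bash

python3 -m pendant '[[0,0,0,0,0,0,0.028],[0,0,0,0,0,0,0.028],[0,0,0,0,0,0,0.028],[0,0,-0.015,0,0,0,0.028],[0,0,-0.03,0,0,0,0.028],[0,0,-0.03,0,0,0,0.028],[-0.01,-0.01,-0.03,0,0,0,0.08],[-0.02,-0.02,-0.03,0,0,0,0.08],[-0.02,-0.02,-0.03,0,0,0,0.08],[-0.02,-0.02,-0.02,0,0,0,0.08],[-0.01,-0.013,0,0,0,0,0.08],[0,0,0,0,0,0,0.08]]'
python3 - <<'E'
from h import *
st(); d=shot("wrist","w2"); shot("top","t2"); shot("scene","s2")
E
```

```text
clock: 7.2
position: [445.3, -40.3, 299.4]
ee_rot: [-0.678, 0.735, 0.0, -0.0]
contact_force: [-0.7, -0.2, 0.1]
gripper_width: 80.1
grasp_force: 0.0
t 7.2 pos [445.26 -40.34 299.35] th -94.62 tilt [-0. -0. -1.] F [-0.67 -0.2   0.06] T [-0.1   0.09 -0.05] w 80.1 g 0.0 q [ 0.27  0.04 -0.32 -0.   -1.22 -0.36]
```

View pics/w2.png

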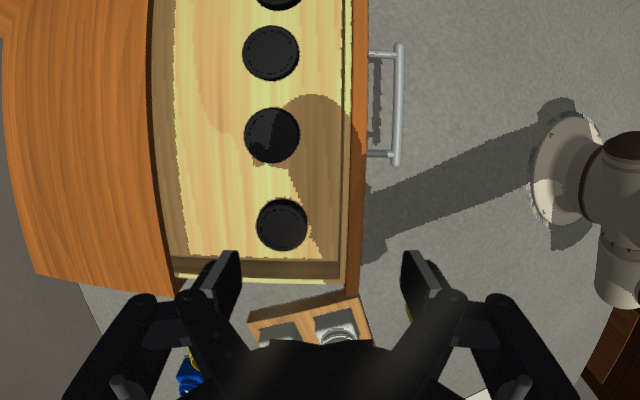

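Four black lids lie in the drawer at about (278,0), (270,53), (272,135) and (282,224). I'll measure their centres, and then those of the jars from over the rack.

```bash
cat >> h.py <<'E'
def lids(d,z=106,fish=True,thr=45,box=None,show=True):
    g=cv2.cvtColor(d["image"],cv2.COLOR_RGB2GRAY); m=(g<thr).astype(np.uint8)
    m=cv2.morphologyEx(m,cv2.MORPH_OPEN,np.ones((5,5)))
    out=[]
    for c in cv2.findContours(m,cv2.RETR_EXTERNAL,cv2.CHAIN_APPROX_NONE)[0]:
        (u,v),r=cv2.minEnclosingCircle(c); a=cv2.contourArea(c)
        if a<150 or a<.6*np.pi*r*r: continue
        P=np.array([onz(d,*p,z,fish)[:2] for p in c[:,0]],np.float32)
        (x,y),rr=cv2.minEnclosingCircle(P); e=cv2.fitEllipse(P)
        out.append((u,v,x,y,rr)); print("px",round(u),round(v),"xy",round(x,1),round(y,1),"r",round(rr,1),"ell",np.round(e[0],1),np.round(e[1],1))
    return out
E
python3 - <<'E'
from h import *
print("wrist");d=arm.get_image("wrist");lids(d)
print("top");d=arm.get_image("top");lids(d,fish=False,thr=40)
E
```

```text
wrist
px 280 226 xy 491.0 9.3 r 31.7 ell [491.4   9.3] [56.  62.1]
px 270 137 xy 490.3 -90.7 r 29.6 ell [490.6 -90.3] [55.3 57.9]
px 268 54 xy 484.3 -176.7 r 29.8 ell [ 484.7 -177.5] [55.6 57.6]
top
px 437 205 xy 471.5 -253.9 r 29.1 ell [ 470.4 -254.6] [51.4 56.2]
px 409 201 xy 483.1 -176.9 r 28.6 ell [ 483.3 -176.4] [48.4 56.4]
```

```bash

python3 -m pendant '[[-0.015,-0.012,0.02,0,0,0,0.07],[-0.015,-0.012,0.03,0,0,0,0.07],[-0.015,-0.012,0.03,0,0,0,0.07],[-0.008,-0.006,0.03,0,0,0,0.07],[0,0,0.02,0,0,0,0.07],[0,0,0.01,0,0,0,0.07],[0,0,0,0,0,0,0.07],[0,0,0,0,0,0,0.07]]'
python3 - <<'E'
from h import *
to([491,9.3,103],-94.7)
d=shot("wrist","w3");lids(d)
d=arm.get_image("wrist")
im=d["image"].copy()
for a in np.linspace(0,6.28,24):
    q=proj(d,[491+29.3*np.cos(a),9.3+29.3*np.sin(a),106],True)[0]; cv2.circle(im,tuple(int(x) for x in q),1,(0,255,0),-1)
cv2.imwrite("pics/w3.png",im[:,:,::-1])
E
```

```text
clock: 8.25
position: [491.1, 8.2, 160.9]
ee_rot: [-0.678, 0.735, -0.0, 0.001]
contact_force: [0.3, -0.7, -0.6]
gripper_width: 69.8
grasp_force: 0.0
t 8.2 pos [491.1    8.19 160.91] th -94.67 tilt [ 0.  0. -1.] F [ 0.28 -0.72 -0.61] T [-0.06 -0.04 -0.04] w 69.8 g 0.0 q [ 0.35  0.25 -0.44  0.   -0.88 -0.43]
 shift now-axes mm [-1.09  0.28 57.91]  shift after-turn axes mm [-1.1   0.19 57.91]  turn [-0.08  0.01  0.03]
px 317 231 xy 492.4 10.2 r 31.1 ell [492.4  10.3] [56.9 61.8]
```

View pics/w3.png

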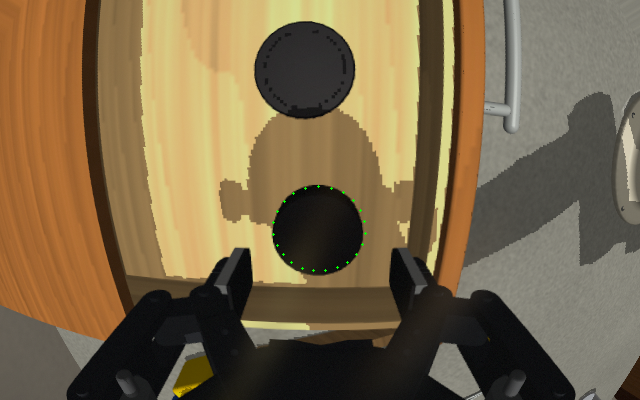

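The projected outline sits on lid A at (319,229), so I descend and grip it.

```bash

python3 -m pendant '[[-0.001,0,0.01,0,0,0,0.07],[0,0,0.02,0,0,0,0.07],[0,0,0.018,0,0,0,0.07],[0,0,0.009,0,0,0,0.07],[0,0,0,0,0,0,0.07],[0,0,0,0,0,0,0.07]]'
python3 -m pendant '[[0,0,0,0,0,0,0.05],[0,0,0,0,0,0,0.05],[0,0,0,0,0,0,0.05],[0,0,0,0,0,0,0.05]]'
python3 -c "
from h import *
st()"
```

```text
clock: 8.95
position: [491.3, 9.5, 103.4]
ee_rot: [-0.678, 0.735, -0.0, 0.0]
contact_force: [0.9, 0.4, -0.3]
gripper_width: 69.9
grasp_force: 0.0
clock: 9.35
position: [492.1, 9.7, 104.5]
ee_rot: [-0.678, 0.735, -0.001, 0.002]
contact_force: [0.4, 0.2, 6.6]
gripper_width: 56.2
grasp_force: 63.4
t 9.3 pos [492.12   9.67 104.52] th -94.63 tilt [ 0.  0. -1.] F [0.41 0.21 6.63] T [-0.06  0.05 -0.01] w 56.2 g 63.389970967546105 q [ 0.35  0.33 -0.51  0.   -0.73 -0.43]
```

```bash

python3 -m pendant '[[0,0,-0.01,0,0,0,0.05],[0,0,-0.02,0,0,0,0.05],[0,0,-0.03,0,0,0,0.05],[0,0,-0.03,0,0,0,0.05],[-0.01,0.002,-0.01,0,0,0,0.05],[-0.03,0.005,0,0,0,0,0.05],[-0.035,0.006,0,0,0,0,0.05],[-0.035,0.006,0,0,0,0,0.05],[-0.035,0.006,0,0,0,0,0.05],[-0.035,0.006,0,0,0,0,0.05],[-0.035,0.006,0,0,0,0,0.05],[-0.035,0.006,0,0,0,0,0.05]]'
python3 -m pendant '[[-0.035,0.005,0,0,0,0,0.05],[-0.03,0.005,0,0,0,0,0.05],[-0.018,0,0,0,0,0,0.05],[0,0,0,0,0,0,0.05],[0,0,0,0,0,0,0.05]]'
python3 - <<'E'
from h import *
st(); d=arm.get_image("wrist"); im=d["image"].copy()
for c in [[530.5,243.5],[437,220.2],[416.9,312.8]]:
  for rr,z in((20.5,95),):
    for a in np.linspace(0,6.28,20):
      q=proj(d,[c[0]+rr*np.cos(a),c[1]+rr*np.sin(a),z],True)[0]; im[int(round(q[1]))%400,int(round(q[0]))%640]=(0,255,0)
cv2.imwrite("pics/w4.png",cv2.resize(im[:,110:430,::-1],None,fx=1.85,fy=1.5,interpolation=cv2.INTER_CUBIC)); cv2.imwrite("pics/w4raw.png",d["image"][:,:,::-1])
import pickle;pickle.dump(d,open("w4.pkl","wb"))
E
```

```text
clock: 10.55
position: [467.0, 263.6, 202.3]
ee_rot: [-0.678, 0.735, 0.0, -0.001]
contact_force: [0.7, 0.2, -0.9]
gripper_width: 56.2
grasp_force: 63.8
clock: 11.05
position: [464.5, 345.3, 202.3]
ee_rot: [-0.678, 0.735, 0.0, -0.001]
contact_force: [-0.6, -0.7, 0.2]
gripper_width: 55.9
grasp_force: 63.8
t 11.1 pos [464.54 345.25 202.28] th -94.66 tilt [-0. -0. -1.] F [-0.6  -0.73  0.25] T [-0.05  0.04  0.02] w 55.9 g 63.828735211864114 q [ 0.92  0.35 -0.18 -0.   -1.05 -1.  ]
```

View pics/w4.png

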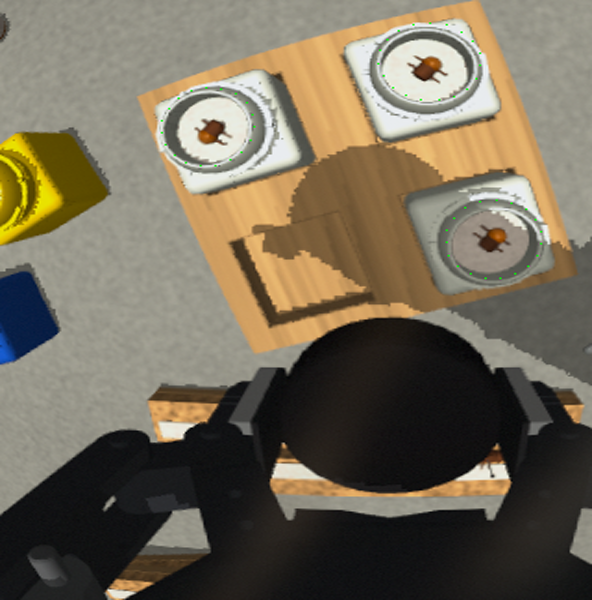

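```bash
python3 - <<'E'
from h import *
import pickle
d=pickle.load(open("w4.pkl","rb"))
for c in [[530.5,243.5],[437,220.2],[416.9,312.8]]:
    print((proj(d,[*c,95],True)[0]-[110,0]+.5)*[1.85,1.5])
im=cv2.imread("pics/w4raw.png")
for c in [[530.5,243.5],[437,220.2],[416.9,312.8]]:
  for a in np.linspace(0,6.28,40):
      q=proj(d,[c[0]+20.5*np.cos(a),c[1]+20.5*np.sin(a),95],True)[0]; im[int(round(q[1]))%400,int(round(q[0]))%640]=(0,0,255)
t=[im[int(y)-45:int(y)+45,int(x)-45:int(x)+45] for x,y in [proj(d,[*c,95],True)[0] for c in [[530.5,243.5],[437,220.2],[416.9,312.8]]] if y>45]
o=[]
for c in [[530.5,243.5],[437,220.2],[416.9,312.8]]:
    x,y=proj(d,[*c,95],True)[0].astype(int); o.append(cv2.resize(cv2.copyMakeBorder(im,45,45,45,45,0)[y+3:y+87,x+3:x+87],(260,260),interpolation=cv2.INTER_NEAREST))
cv2.imwrite("pics/c5.png",np.hstack(o))
E
```

```text
[206.79 126.61]
[430.17  60.96]
[494.76 239.96]
```

View pics/c5.png

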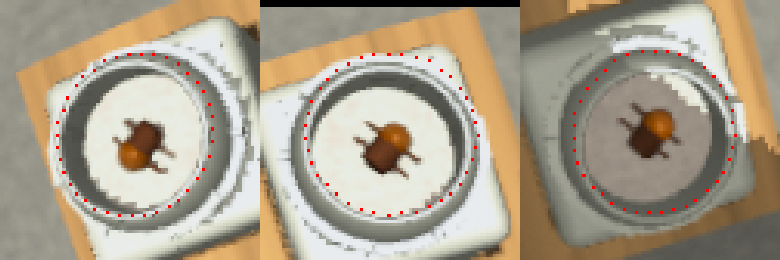

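The fitted rims agree with my estimates to about 1 mm. Refined axes are J1 (531,244.4), J2 (437,221.4) and J3 (417.5,314). I'll bring the first lid to J1.

```bash

python3 -m pendant '[[0.012,-0.010,0,0,0,0,0.05],[0.025,-0.020,0,0,0,0,0.05],[0.025,-0.020,0.0,0,0,0,0.05],[0.022,-0.017,0.01,0,0,0,0.05],[0.011,-0.0075,0.02,0,0,0,0.05],[0,0,0.022,0,0,0,0.05],[0,0,0.012,0,0,0,0.05],[0,0,0.008,0,0,0,0.05],[0,0,0,0,0,0,0.05],[0,0,0,0,0,0,0.05]]'
python3 -c "
from h import *
to([531,244.4,115],-94.7)"
```

```text
clock: 12.1
position: [532.0, 245.3, 131.8]
ee_rot: [-0.678, 0.735, -0.0, 0.001]
contact_force: [0.4, 0.1, 0.2]
gripper_width: 56.1
grasp_force: 63.8
t 12.1 pos [531.99 245.26 131.77] th -94.63 tilt [ 0.  0. -1.] F [0.38 0.14 0.17] T [0.02 0.03 0.05] w 56.1 g 63.83008078671992 q [ 0.71  0.43 -0.25  0.   -0.89 -0.79]
 shift now-axes mm [ 0.95  0.93 16.77]  shift after-turn axes mm [ 0.94  0.91 16.77]  turn [-0.07  0.04  0.07]
```

Descend, feeling for contact.

```bash

python3 -m pendant '[[0.0009,0.0009,0.006,0,0,0,0.05],[0,0,0.008,0,0,0,0.05],[0,0,0.006,0,0,0,0.05],[0,0,0.003,0,0,0,0.05],[0,0,0.002,0,0,0,0.05],[0,0,0,0,0,0,0.05]]'
python3 -m pendant '[[0,0,0.001,0,0,0,0.05],[0,0,0.001,0,0,0,0.05],[0,0,0,0,0,0,0.05]]'
python3 -c "
from h import *
st()"
```

```text
clock: 12.7
position: [531.0, 243.8, 106.2]
ee_rot: [-0.678, 0.735, -0.0, 0.0]
contact_force: [0.9, -1.9, 1.9]
gripper_width: 55.7
grasp_force: 64.3
clock: 13.0
position: [531.2, 243.9, 104.8]
ee_rot: [-0.678, 0.735, -0.0, 0.0]
contact_force: [0.5, -3.8, 4.5]
gripper_width: 55.9
grasp_force: 64.5
t 13.0 pos [531.18 243.86 104.76] th -94.66 tilt [ 0.  0. -1.] F [ 0.49 -3.76  4.48] T [-1.19 -0.47 -0.06] w 55.9 g 64.53136098571122 q [ 0.71  0.46 -0.28  0.   -0.83 -0.79]
```

```bash

python3 -m pendant '[[0.001,0,0,0,0,0,0.05],[0.0005,0,0.0005,0,0,0,0.05],[0,0,0.0005,0,0,0,0.05],[0,0,0,0,0,0,0.05]]'
python3 -c "
from h import *
st()"
```

```text
clock: 13.4
position: [531.0, 243.1, 103.2]
ee_rot: [-0.678, 0.735, -0.0, 0.001]
contact_force: [2.3, -1.0, 3.1]
gripper_width: 56.1
grasp_force: 64.3
t 13.4 pos [531.04 243.12 103.24] th -94.65 tilt [ 0.  0. -1.] F [ 2.3  -0.99  3.1 ] T [-0.52 -0.79 -0.  ] w 56.1 g 64.30583179928362 q [ 0.71  0.46 -0.28  0.   -0.83 -0.79]
```

```bash

python3 -m pendant '[[0,-0.0005,0.0004,0,0,-3,0.05],[0,0,0,0,0,-3,0.05],[0,0,0,0,0,-3,0.05],[0,0,0,0,0,-3,0.05]]'
python3 -m pendant '[[0,0,0,0,0,-3,0.05],[0,0,0,0,0,-3,0.05],[0,0,0,0,0,-3,0.05],[0,0,0,0,0,-3,0.05]]'
python3 -c "
from h import *
st()"
```

```text
clock: 13.8
position: [531.1, 242.7, 102.4]
ee_rot: [0.751, -0.66, -0.0, -0.0]
contact_force: [2.4, -1.8, 2.8]
gripper_width: 55.7
grasp_force: 64.2
clock: 14.2
position: [531.7, 242.8, 102.8]
ee_rot: [0.816, -0.578, 0.0, -0.001]
contact_force: [4.0, -2.9, 4.3]
gripper_width: 56.0
grasp_force: 64.2
t 14.2 pos [531.66 242.85 102.76] th -70.57 tilt [ 0.  0. -1.] F [ 4.   -2.9   4.27] T [-0.72 -1.08 -0.17] w 56.0 g 64.24503715708852 q [ 0.71  0.46 -0.28  0.   -0.83 -0.37]
```

```bash

python3 -m pendant '[[0.0008,-0.0005,0,0,0,-3,0.05],[0,0,0,0,0,-3,0.05],[0,0,0,0,0,-3,0.05]]'
python3 -m pendant '[[0,0,0,0,0,-3,0.05],[0,0,0,0,0,-3,0.05],[0,0,0,0,0,-3,0.05]]'
python3 -m pendant '[[0,0,0,0,0,-3,0.05],[0,0,0,0,0,-3,0.05],[0,0,0,0,0,-3,0.05]]'
python3 -c "
from h import *
st()"
```

```text
clock: 14.5
position: [532.5, 242.5, 102.9]
ee_rot: [0.859, -0.512, 0.0, -0.001]
contact_force: [3.6, -1.9, 4.0]
gripper_width: 56.3
grasp_force: 64.3
clock: 14.8
position: [532.9, 242.8, 103.1]
ee_rot: [0.897, -0.443, 0.001, -0.001]
contact_force: [3.9, -1.5, 4.3]
gripper_width: 55.9
grasp_force: 64.3
clock: 15.1
position: [533.2, 242.9, 103.4]
ee_rot: [0.929, -0.371, 0.001, -0.002]
contact_force: [4.0, -1.5, 4.9]
gripper_width: 56.2
grasp_force: 64.4
t 15.1 pos [533.2  242.94 103.38] th -43.55 tilt [ 0.  0. -1.] F [ 3.98 -1.47  4.91] T [-0.49 -1.21 -0.13] w 56.2 g 64.40303826704621 q [ 0.7   0.46 -0.28  0.   -0.83  0.11]
```

```bash

python3 -m pendant '[[0.0009,-0.0005,-0.0002,0,0,-3,0.05],[0,0,0,0,0,-3,0.05],[0,0,0,0,0,-3,0.05]]'
python3 -m pendant '[[0,0,0,0,0,-3,0.05],[0,0,0,0,0,-3,0.05]]'
python3 -m pendant '[[0,0,0,0,0,-3,0.05],[0,0,0,0,0,-3,0.05]]'
python3 -c "
from h import *
st()"
```

```text
clock: 15.4
position: [534.1, 242.9, 103.5]
ee_rot: [0.955, -0.297, 0.001, -0.002]
contact_force: [3.4, -0.5, 4.7]
gripper_width: 55.8
grasp_force: 64.4
clock: 15.6
position: [534.3, 243.2, 103.7]
ee_rot: [0.969, -0.247, 0.002, -0.002]
contact_force: [2.2, -0.1, 4.3]
gripper_width: 55.8
grasp_force: 64.4
clock: 15.8
position: [534.4, 243.4, 103.9]
ee_rot: [0.981, -0.195, 0.002, -0.002]
contact_force: [3.5, 0.1, 4.9]
gripper_width: 55.7
grasp_force: 64.5
t 15.8 pos [534.42 243.38 103.89] th -22.54 tilt [ 0.  0. -1.] F [3.53 0.13 4.94] T [ 0.07 -0.99 -0.19] w 55.7 g 64.46969456970692 q [ 0.7   0.46 -0.28  0.   -0.83  0.47]
```

```bash

python3 -m pendant '[[0.0004,-0.0002,-0.0002,0,0,-3,0.05],[0,0,0,0,0,-3,0.05]]'
python3 -m pendant '[[0,0,0,0,0,-3,0.05],[0,0,0,0,0,-3,0.05]]'
python3 -m pendant '[[0,0,0,0,0,-3,0.05],[0,0,0,0,0,-3,0.05]]'
python3 -c "
from h import *
st()"
```

```text
clock: 16.0
position: [534.7, 243.4, 104.0]
ee_rot: [0.99, -0.144, 0.002, -0.002]
contact_force: [3.2, 0.2, 4.7]
gripper_width: 56.0
grasp_force: 64.5
clock: 16.2
position: [534.7, 243.6, 103.9]
ee_rot: [0.996, -0.092, 0.002, -0.002]
contact_force: [3.5, 0.5, 4.7]
gripper_width: 56.1
grasp_force: 64.4
clock: 16.4
position: [534.0, 243.7, 103.3]
ee_rot: [0.999, -0.04, 0.001, -0.002]
contact_force: [1.2, 3.4, 1.6]
gripper_width: 55.8
grasp_force: 64.2
t 16.4 pos [534.04 243.66 103.32] th -4.55 tilt [ 0.  0. -1.] F [1.2  3.45 1.57] T [ 0.93 -0.45 -0.07] w 55.8 g 64.21430611051619 q [ 0.7   0.46 -0.28 -0.   -0.83  0.79]
```

```bash

python3 -m pendant '[[0,0,0.001,0,0,0,0.05],[0,0,0.001,0,0,0,0.05],[0,0,0,0,0,0,0.05]]'
python3 -m pendant '[[0,0,0.001,0,0,0,0.05],[0,0,0,0,0,0,0.05]]'
python3 -c "
from h import *
st()"
```

```text
clock: 16.7
position: [533.9, 242.9, 101.5]
ee_rot: [0.999, -0.041, 0.001, -0.001]
contact_force: [3.0, 4.1, 4.6]
gripper_width: 56.0
grasp_force: 64.4
clock: 16.9
position: [534.5, 243.1, 101.1]
ee_rot: [0.999, -0.041, 0.002, -0.001]
contact_force: [2.3, 4.1, 6.5]
gripper_width: 56.3
grasp_force: 64.6
t 16.9 pos [534.47 243.15 101.15] th -4.65 tilt [ 0.  0. -1.] F [2.26 4.12 6.47] T [ 1.4  -0.72  0.05] w 56.3 g 64.57556487992406 q [ 0.7   0.46 -0.28  0.   -0.82  0.79]
```

The lid dropped about 3 mm, so it is in the thread. Now turn it forward, sinking 0.033 mm per degree.

```bash

python3 -m pendant '[[0.0005,-0.001,-0.0004,0,0,3,0.05],[0,0,0.0001,0,0,4,0.05],[0,0,0.0001,0,0,4,0.05],[0,0,0.0001,0,0,4,0.05],[0,0,0.0001,0,0,4,0.05]]'
python3 -c "
from h import *
st()"
python3 -m pendant '[[0,0,0.0001,0,0,4,0.05],[0,0,0.0001,0,0,4,0.05],[0,0,0.0001,0,0,4,0.05],[0,0,0.0001,0,0,4,0.05],[0,0,0.0001,0,0,4,0.05]]'
python3 -c "
from h import *
st()"
```

```text
clock: 17.4
position: [534.1, 243.1, 100.3]
ee_rot: [0.978, -0.206, 0.0, -0.0]
contact_force: [1.6, 3.6, 5.6]
gripper_width: 55.8
grasp_force: 64.3
t 17.4 pos [534.13 243.12 100.32] th -23.81 tilt [ 0.  0. -1.] F [1.56 3.58 5.63] T [ 0.96 -0.64  0.09] w 55.8 g 64.31740335188806 q [ 0.7   0.47 -0.28  0.   -0.82  0.45]
clock: 17.9
position: [533.8, 242.4, 99.6]
ee_rot: [0.928, -0.373, 0.0, 0.0]
contact_force: [2.5, 1.2, 3.8]
gripper_width: 55.5
grasp_force: 64.3
t 17.9 pos [533.84 242.42  99.62] th -43.83 tilt [ 0. -0. -1.] F [2.49 1.21 3.85] T [ 0.51 -0.8   0.11] w 55.5 g 64.32765517383814 q [ 0.7   0.47 -0.28  0.   -0.82  0.1 ]
```

```bash

python3 -m pendant '[[0,0,0.0001,0,0,4,0.05],[0,0,0.0001,0,0,4,0.05],[0,0,0.0001,0,0,4,0.05],[0,0,0.0001,0,0,4,0.05],[0,0,0.0001,0,0,4,0.05]]'
python3 -c "
from h import *
st()"
python3 -m pendant '[[0,0,0.0001,0,0,3,0.05],[0,0,0.0001,0,0,3,0.05],[0,0,0.0001,0,0,3,0.05]]'
python3 -c "
from h import *
st()"
```

```text
clock: 18.4
position: [533.5, 241.9, 98.9]
ee_rot: [0.849, -0.529, 0.0, 0.001]
contact_force: [2.2, 0.3, 3.0]
gripper_width: 56.0
grasp_force: 64.3
t 18.4 pos [533.54 241.94  98.88] th -63.83 tilt [-0. -0. -1.] F [2.24 0.26 3.02] T [ 0.21 -0.79  0.11] w 56.0 g 64.30809575133026 q [ 0.7   0.47 -0.28  0.   -0.82 -0.25]
clock: 18.7
position: [533.5, 241.9, 98.6]
ee_rot: [0.805, -0.593, 0.0, 0.001]
contact_force: [1.5, 1.3, 5.3]
gripper_width: 55.7
grasp_force: 64.4
t 18.7 pos [533.5  241.9   98.63] th -72.8 tilt [-0. -0. -1.] F [1.48 1.31 5.27] T [ 0.22 -0.66  0.08] w 55.7 g 64.36013831757009 q [ 0.7   0.47 -0.28  0.   -0.82 -0.4 ]
```

```bash

for i in 1; do python3 -m pendant '[[0,0,0,0,0,3,0.05],[0,0,0.0001,0,0,3,0.05]]'; done
python3 -c "
from h import *
st()"
python3 -m pendant '[[0,0,0,0,0,3,0.05],[0,0,0.0001,0,0,3,0.05]]'
python3 -c "
from h import *
st()"
python3 -m pendant '[[0,0,0,0,0,2,0.05],[0,0,0.0001,0,0,2,0.05]]'
python3 -c "
from h import *
st()"
```

```text
clock: 18.9
position: [533.2, 241.7, 98.7]
ee_rot: [0.773, -0.635, 0.0, 0.001]
contact_force: [-0.1, -0.4, 5.8]
gripper_width: 56.1
grasp_force: 64.5
t 18.9 pos [533.22 241.72  98.66] th -78.8 tilt [-0. -0. -1.] F [-0.09 -0.44  5.8 ] T [ 0.17 -0.34  0.16] w 56.1 g 64.54312493093312 q [ 0.7   0.47 -0.28  0.   -0.82 -0.51]
clock: 19.1
position: [533.0, 241.8, 98.6]
ee_rot: [0.739, -0.674, 0.0, 0.001]
contact_force: [-0.1, 1.6, 7.6]
gripper_width: 56.1
grasp_force: 64.6
t 19.1 pos [533.01 241.75  98.63] th -84.77 tilt [-0. -0. -1.] F [-0.08  1.63  7.55] T [ 0.18 -0.18  0.26] w 56.1 g 64.57981067709625 q [ 0.7   0.47 -0.28  0.   -0.82 -0.61]
clock: 19.3
position: [532.9, 241.7, 98.6]
ee_rot: [0.715, -0.699, 0.0, 0.002]
contact_force: [-1.0, -0.6, 7.9]
gripper_width: 56.1
grasp_force: 64.6
t 19.3 pos [532.88 241.69  98.62] th -88.7 tilt [-0. -0. -1.] F [-1.02 -0.65  7.88] T [0.17 0.05 0.34] w 56.1 g 64.61881066672504 q [ 0.7   0.47 -0.28  0.   -0.82 -0.68]
```

```bash

python3 -m pendant '[[0,0,-0.0005,0,0,3,0.05],[0,0,-0.0005,0,0,0,0.05]]'
python3 -c "
from h import *
s,M=st()
print(s['wrist_torque'])"
```

```text
clock: 19.5
position: [532.5, 241.6, 98.7]
ee_rot: [-0.697, 0.717, 0.0, -0.002]
contact_force: [0.9, 0.5, 1.1]
gripper_width: 56.2
grasp_force: 64.1
t 19.5 pos [532.52 241.65  98.71] th -91.65 tilt [-0. -0. -1.] F [0.93 0.5  1.06] T [ 0.18 -0.47  0.24] w 56.2 g 64.05615778639913 q [ 0.7   0.47 -0.28 -0.   -0.83 -0.73]
[ 0.18 -0.47  0.24]
```

```bash

python3 -m pendant '[[0,0,0,0,0,2,0.05],[0,0,0,0,0,2,0.05]]'
python3 -c "
from h import *
st()"
python3 -m pendant '[[0,0,0,0,0,2,0.05],[0,0,0,0,0,1,0.05]]'
python3 -c "
from h import *
st()"
```

```text
clock: 19.7
position: [532.4, 241.6, 98.7]
ee_rot: [-0.673, 0.739, -0.0, -0.002]
contact_force: [-1.4, 0.3, 4.3]
gripper_width: 55.8
grasp_force: 63.8
t 19.7 pos [532.37 241.62  98.7 ] th -95.37 tilt [-0. -0. -1.] F [-1.41  0.26  4.27] T [0.13 0.2  1.72] w 55.8 g 63.794571720063686 q [ 0.7   0.47 -0.28  0.   -0.83 -0.8 ]
clock: 19.9
position: [532.5, 241.5, 98.7]
ee_rot: [-0.651, 0.759, 0.0, -0.002]
contact_force: [-1.1, -0.5, 3.7]
gripper_width: 56.1
grasp_force: 64.1
t 19.9 pos [532.51 241.53  98.73] th -98.74 tilt [-0. -0. -1.] F [-1.08 -0.51  3.67] T [-0.09  0.11  0.08] w 56.1 g 64.14321720600128 q [ 0.7   0.47 -0.28 -0.   -0.83 -0.85]
```

```bash

python3 -m pendant '[[0,0,0,0,0,0.5,0.05]]'
python3 -c "
from h import *
st()"
python3 -m pendant '[[0,0,0,0,0,0.5,0.05]]'
python3 -c "
from h import *
st()"
python3 -m pendant '[[0,0,0,0,0,0,0.05]]'
python3 - <<'E'
from h import *
st()
d=shot("scene","s6"); crop(d,"s6c",310,450,160,270,5)
E
```

```text
clock: 20.0
position: [532.5, 241.6, 98.7]
ee_rot: [-0.648, 0.762, 0.0, -0.002]
contact_force: [-1.5, -0.5, 4.0]
gripper_width: 55.8
grasp_force: 64.1
t 20.0 pos [532.51 241.57  98.73] th -99.21 tilt [-0. -0. -1.] F [-1.46 -0.53  3.96] T [-0.18  0.36  0.15] w 55.8 g 64.11522938869894 q [ 0.7   0.47 -0.28 -0.   -0.83 -0.86]
clock: 20.1
position: [532.5, 241.6, 98.8]
ee_rot: [-0.645, 0.764, 0.0, -0.002]
contact_force: [-2.3, -1.5, 2.7]
gripper_width: 55.8
grasp_force: 64.1
t 20.1 pos [532.51 241.61  98.76] th -99.68 tilt [-0. -0. -1.] F [-2.26 -1.52  2.7 ] T [-0.32  0.57  0.29] w 55.8 g 64.06608360819519 q [ 0.7   0.47 -0.28 -0.   -0.83 -0.87]
clock: 20.2
position: [532.5, 241.6, 98.7]
ee_rot: [-0.645, 0.764, 0.0, -0.002]
contact_force: [-1.9, -2.2, 3.0]
gripper_width: 55.7
grasp_force: 64.1
t 20.2 pos [532.53 241.62  98.74] th -99.69 tilt [-0. -0. -1.] F [-1.93 -2.2   2.96] T [-0.52  0.67  0.16] w 55.7 g 64.08563017845154 q [ 0.7   0.47 -0.28 -0.   -0.83 -0.87]
```

```bash

python3 -m pendant '[[0,0,0,0,0,-1,0.05],[0,0,0,0,0,-1,0.05]]'
python3 -c "
from h import *
st()"
python3 -m pendant '[[0,0,0,0,0,-1,0.05],[0,0,0,0,0,-1,0.05]]'
python3 -c "
from h import *
st()"
python3 -m pendant '[[0,0,0,0,0,-1,0.05],[0,0,0,0,0,-1,0.05]]'
python3 -c "
from h import *
st()"
```

```text
clock: 20.45
position: [533.6, 242.1, 99.0]
ee_rot: [-0.659, 0.753, -0.0, -0.001]
contact_force: [-1.3, -3.0, 1.5]
gripper_width: 55.9
grasp_force: 64.0
t 20.4 pos [533.56 242.12  99.05] th -97.62 tilt [-0. -0. -1.] F [-1.32 -2.95  1.52] T [-0.92 -0.01  0.01] w 55.9 g 64.04234860092402 q [ 0.7   0.47 -0.28  0.   -0.82 -0.84]
clock: 20.65
position: [533.1, 242.1, 99.0]
ee_rot: [-0.671, 0.741, 0.0, -0.001]
contact_force: [-2.9, -2.0, 3.1]
gripper_width: 56.1
grasp_force: 64.2
t 20.6 pos [533.14 242.15  99.01] th -95.69 tilt [-0. -0. -1.] F [-2.94 -2.01  3.14] T [-0.72  0.91 -0.35] w 56.1 g 64.19556157663465 q [ 0.7   0.47 -0.28 -0.   -0.83 -0.8 ]
clock: 20.85
position: [533.1, 242.3, 99.0]
ee_rot: [-0.684, 0.73, 0.001, -0.001]
contact_force: [-3.1, -3.1, 4.2]
gripper_width: 56.1
grasp_force: 64.3
t 20.9 pos [533.06 242.35  99.04] th -93.73 tilt [-0. -0. -1.] F [-3.07 -3.08  4.16] T [-0.68  1.11 -0.85] w 56.1 g 64.31531966663897 q [ 0.7   0.47 -0.28 -0.   -0.82 -0.77]
```

```bash

for k in 1; do python3 -m pendant '[[0.0005,0.0007,0,0,0,-1,0.05],[0,0,0,0,0,-1,0.05]]' >/dev/null; done; python3 -c "
from h import *
st()"
python3 -m pendant '[[0,0,0,0,0,-1,0.05],[0,0,0,0,0,-1,0.05]]'>/dev/null
python3 -c "
from h import *
st()"
python3 -m pendant '[[0,0,0,0,0,-1,0.05],[0,0,0,0,0,-1,0.05]]'>/dev/null
python3 -c "
from h import *
st()"
```

```text
t 21.1 pos [533.03 242.43  99.05] th -91.62 tilt [ 0.  0. -1.] F [-1.62 -0.92 -0.12] T [-0.33  0.66 -0.68] w 56.2 g 64.06400062143803 q [ 0.7   0.47 -0.28 -0.   -0.82 -0.73]
t 21.2 pos [533.51 242.88  99.13] th -89.46 tilt [ 0.  0. -1.] F [-1.   -0.16 -2.86] T [-0.11  0.07 -0.08] w 56.3 g 63.9656138420105 q [ 0.7   0.47 -0.28  0.   -0.82 -0.69]
t 21.4 pos [533.18 242.47  99.23] th -87.56 tilt [ 0.  0. -1.] F [ 0.04  0.57 -2.22] T [-0.05 -0.01 -0.14] w 56.1 g 64.03390576131642 q [ 0.7   0.47 -0.28  0.   -0.82 -0.66]
```

The lid had gone slightly over a rib and has now come back into its thread. I retighten in single degrees.

```bash

python3 -m pendant '[[0,0,0.001,0,0,1,0.05],[0,0,0.0005,0,0,1,0.05]]'>/dev/null; python3 -c "
from h import *
st()"
python3 -m pendant '[[0,0,0,0,0,1,0.05]]'>/dev/null
python3 -c "
from h import *
st()"
python3 -m pendant '[[0,0,0,0,0,1,0.05]]'>/dev/null
python3 -c "
from h import *
st()"
python3 -m pendant '[[0,0,0,0,0,0,0.05]]'>/dev/null
python3 -c "
from h import *
st()"
```

```text
t 21.6 pos [533.26 242.51  98.69] th -89.7 tilt [ 0.  0. -1.] F [-3.01 -0.13  3.53] T [0.11 0.78 0.03] w 56.2 g 64.5014033652842 q [ 0.7   0.47 -0.28  0.   -0.82 -0.7 ]
t 21.8 pos [533.29 242.46  98.69] th -90.67 tilt [ 0.  0. -1.] F [-1.7  -0.5   2.98] T [-0.3   0.61  0.3 ] w 56.4 g 64.44958006963134 q [ 0.7   0.47 -0.28  0.   -0.82 -0.72]
t 21.9 pos [533.06 242.11  98.64] th -91.64 tilt [ 0. -0. -1.] F [-2.96 -1.75  4.79] T [-0.47  0.92  0.51] w 56.1 g 64.59716618992388 q [ 0.7   0.47 -0.28  0.   -0.82 -0.73]
t 21.9 pos [533.05 242.09  98.66] th -91.63 tilt [ 0. -0. -1.] F [-2.96 -0.91  6.4 ] T [-0.37  0.88  0.41] w 56.1 g 64.65405534021556 q [ 0.7   0.47 -0.28  0.   -0.82 -0.73]
```

```bash

python3 -m pendant '[[0,0,0,0,0,0,0.075],[0,0,0,0,0,0,0.075],[0,0,0,0,0,0,0.075],[0,0,-0.01,0,0,0,0.075],[0,0,-0.03,0,0,0,0.075],[0,0,-0.03,0,0,0,0.075],[0.01,0,-0.02,0,0,0,0.075],[0.03,0.003,-0.01,0,0,1,0.075],[0.04,0.005,0,0,0,2,0.075],[0.04,0.005,0,0,0,0,0.075],[0.04,0.005,0,0,0,0,0.075],[0.04,0.005,0,0,0,0,0.075]]'
python3 -m pendant '[[0.04,0.004,0,0,0,0,0.07],[0.04,0,0,0,0,0,0.07],[0.03,0,0,0,0,0,0.07],[0.02,0,0,0,0,0,0.07],[0,0,0,0,0,0,0.07],[0,0,0,0,0,0,0.07]]'
python3 - <<'E'
from h import *
st(); d=arm.get_image("wrist");lids(d)
to([490.5,-90.5,104],-94.7)
d=shot("scene","s7"); crop(d,"s7c",310,450,160,270,5)
E
```

```text
clock: 23.15
position: [497.0, 42.9, 198.8]
ee_rot: [-0.678, 0.735, -0.0, 0.001]
contact_force: [0.8, -0.4, -0.4]
gripper_width: 75.0
grasp_force: 0.0
clock: 23.75
position: [482.9, -85.2, 198.5]
ee_rot: [-0.677, 0.736, -0.0, 0.0]
contact_force: [-0.0, 0.1, -0.5]
gripper_width: 69.6
grasp_force: 0.0
t 23.8 pos [482.93 -85.2  198.47] th -94.73 tilt [ 0.  0. -1.] F [-0.01  0.1  -0.52] T [ 0.01  0.04 -0.02] w 69.6 g 0.0 q [ 0.16  0.2  -0.39  0.   -0.97 -0.24]
px 307 201 xy 492.1 -92.5 r 30.5 ell [491.8 -92.1] [56.8 60.3]
t 23.8 pos [482.97 -84.72 198.33] th -94.67 tilt [ 0.  0. -1.] F [ 1.32 -0.29 -0.72] T [-0.01 -0.05 -0.01] w 70.1 g 0.0 q [ 0.16  0.2  -0.39 -0.   -0.97 -0.24]
 shift now-axes mm [ 5.17 -7.9  94.34]  shift after-turn axes mm [ 5.14 -7.98 94.33]  turn [-0.05  0.01  0.03]
```

View pics/s7c.png

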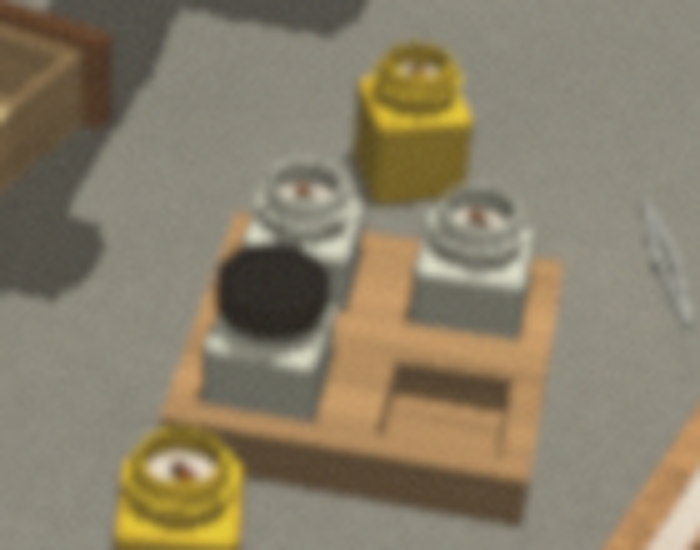

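The lid sits level on J1, at (275,290) in the crop. I pick up lid B next.

```bash

python3 -m pendant '[[0.003,-0.004,0.01,0,0,0,0.07],[0.003,-0.0045,0.02,0,0,0,0.07],[0,0,0.02,0,0,0,0.07],[0,0,0.02,0,0,0,0.07],[0,0,0.015,0,0,0,0.07],[0,0,0.008,0,0,0,0.07],[0,0,0,0,0,0,0.07],[0,0,0,0,0,0,0.05],[0,0,0,0,0,0,0.05],[0,0,0,0,0,0,0.05],[0,0,0,0,0,0,0.05]]'
python3 -c "
from h import *
to([438.5,220,150],-94.7)"
```

```text
clock: 24.95
position: [491.4, -91.5, 105.8]
ee_rot: [-0.678, 0.735, -0.001, 0.001]
contact_force: [0.4, 1.2, 3.0]
gripper_width: 56.1
grasp_force: 63.6
t 24.9 pos [491.43 -91.55 105.78] th -94.66 tilt [ 0.  0. -1.] F [0.37 1.25 2.99] T [ 0.39 -0.04 -0.03] w 56.1 g 63.554808385670185 q [ 0.14  0.34 -0.49  0.   -0.75 -0.22]
 shift now-axes mm [-306.24   77.97  -44.26]  shift after-turn axes mm [-306.16   78.28  -44.22]  turn [-0.13  0.03  0.04]
```

```bash

python3 -m pendant '[[0,0,-0.01,0,0,0,0.05],[0,0,-0.02,0,0,0,0.05],[0,0,-0.03,0,0,0,0.05],[-0.01,0.003,-0.015,0,0,0,0.05],[-0.03,0.008,0,0,0,0,0.05],[-0.04,0.01,0,0,0,0,0.05],[-0.04,0.01,0,0,0,0,0.05],[-0.04,0.01,0,0,0,0,0.05],[-0.04,0.01,0,0,0,0,0.05],[-0.04,0.01,0,0,0,0,0.05],[-0.036,0.01,0,0,0,0,0.05],[-0.02,0.006,0,0,0,0,0.05]]'
python3 -m pendant '[[-0.01,0.001,0.01,0,0,0,0.05],[0,0,0.02,0,0,0,0.05],[0,0,0.015,0,0,0,0.05],[0,0,0,0,0,0,0.05],[0,0,0,0,0,0,0.05]]'
python3 -c "
from h import *
to([438.5,220,110],-94.7)"
```

```text
clock: 26.15
position: [437.5, 211.9, 180.6]
ee_rot: [-0.679, 0.735, -0.0, 0.0]
contact_force: [0.7, -1.0, -0.2]
gripper_width: 56.1
grasp_force: 63.6
clock: 26.65
position: [438.0, 219.0, 134.8]
ee_rot: [-0.677, 0.736, -0.0, -0.0]
contact_force: [0.7, -0.2, -1.0]
gripper_width: 55.7
grasp_force: 63.6
t 26.6 pos [438.03 218.96 134.82] th -94.7 tilt [-0. -0. -1.] F [ 0.65 -0.23 -0.96] T [-0.02 -0.02 -0.07] w 55.7 g 63.61666660755873 q [ 0.8   0.28 -0.48  0.   -0.81 -0.88]
 shift now-axes mm [-1.09 -0.39 24.82]  shift after-turn axes mm [-1.07 -0.38 24.82]  turn [ 0.02 -0.05 -0.  ]
```

```bash

python3 -m pendant '[[-0.001,-0.0004,0.006,0,0,0,0.05],[0,0,0.010,0,0,0,0.05],[0,0,0.007,0,0,0,0.05],[0,0,0.004,0,0,0,0.05],[0,0,0.001,0,0,0,0.05],[0,0,0,0,0,0,0.05]]'
python3 -m pendant '[[0,0,0.001,0,0,0,0.05],[0,0,0.001,0,0,0,0.05],[0,0,0,0,0,0,0.05]]'
python3 -c "
from h import *
st()"
```

```text
clock: 27.25
position: [438.5, 220.8, 106.9]
ee_rot: [-0.678, 0.735, -0.0, 0.0]
contact_force: [-0.2, 1.3, 0.5]
gripper_width: 56.6
grasp_force: 63.6
clock: 27.55
position: [438.7, 220.9, 105.2]
ee_rot: [-0.678, 0.735, -0.0, 0.001]
contact_force: [0.8, 1.5, 1.0]
gripper_width: 56.1
grasp_force: 63.7
t 27.6 pos [438.7  220.92 105.15] th -94.66 tilt [ 0.  0. -1.] F [0.83 1.49 0.99] T [ 0.33 -0.16 -0.03] w 56.1 g 63.66404129192233 q [ 0.8   0.32 -0.51  0.   -0.74 -0.88]
```

```bash

python3 -m pendant '[[-0.0005,0,0.001,0,0,0,0.05],[0,0,0.001,0,0,0,0.05],[0,0,0,0,0,0,0.05]]'
python3 -c "
from h import *
st()"
python3 -m pendant '[[0,0,0.001,0,0,0,0.05],[0,0,0,0,0,0,0.05]]'
python3 -c "
from h import *
st()"
```

```text
clock: 27.85
position: [438.6, 221.2, 103.0]
ee_rot: [-0.678, 0.735, -0.0, 0.0]
contact_force: [0.5, 1.2, 1.1]
gripper_width: 56.1
grasp_force: 63.7
t 27.9 pos [438.65 221.24 102.96] th -94.66 tilt [ 0.  0. -1.] F [0.53 1.22 1.14] T [ 0.31 -0.37 -0.04] w 56.1 g 63.73200103640556 q [ 0.8   0.33 -0.51  0.   -0.73 -0.88]
clock: 28.05
position: [438.6, 221.1, 101.9]
ee_rot: [-0.678, 0.735, -0.0, 0.0]
contact_force: [1.0, 0.2, 0.8]
gripper_width: 55.9
grasp_force: 63.7
t 28.1 pos [438.56 221.15 101.91] th -94.66 tilt [ 0.  0. -1.] F [0.96 0.16 0.77] T [ 0.35 -0.41  0.02] w 55.9 g 63.74489111825824 q [ 0.8   0.33 -0.51  0.   -0.73 -0.88]
```

```bash

python3 -m pendant '[[0,0,0.001,0,0,0,0.05],[0,0,0,0,0,0,0.05]]'
python3 -c "
from h import *
st()"
python3 -m pendant '[[0,0,0.0005,0,0,0,0.05],[0,0,0,0,0,0,0.05]]'
python3 -c "
from h import *
st()"
```

```text
clock: 28.25
position: [439.1, 221.5, 101.4]
ee_rot: [-0.678, 0.735, -0.0, 0.001]
contact_force: [2.8, 0.2, 4.0]
gripper_width: 56.3
grasp_force: 63.9
t 28.2 pos [439.08 221.45 101.41] th -94.65 tilt [ 0.  0. -1.] F [2.76 0.22 4.04] T [ 0.08 -0.75 -0.05] w 56.3 g 63.89502787962556 q [ 0.8   0.33 -0.51  0.   -0.73 -0.88]
clock: 28.45
position: [439.2, 221.5, 101.3]
ee_rot: [-0.678, 0.735, -0.0, 0.001]
contact_force: [2.5, -0.5, 5.9]
gripper_width: 56.0
grasp_force: 64.1
t 28.4 pos [439.22 221.52 101.3 ] th -94.63 tilt [ 0.  0. -1.] F [ 2.5  -0.53  5.88] T [-0.01 -0.74 -0.  ] w 56.0 g 64.12672441452742 q [ 0.8   0.33 -0.51  0.   -0.73 -0.88]
```

```bash

python3 -m pendant '[[0,-0.0005,-0.0005,0,0,-3,0.05],[0,0,0,0,0,-3,0.05]]'
python3 -c "
from h import *
st()"
python3 -m pendant '[[0,0,0,0,0,-3,0.05],[0,0,0,0,0,-3,0.05]]'
python3 -c "
from h import *
st()"
python3 -m pendant '[[0,0,0,0,0,-3,0.05],[0,0,0,0,0,-3,0.05]]'
python3 -c "
from h import *
st()"
```

```text
clock: 28.65
position: [439.3, 221.4, 101.4]
ee_rot: [0.716, -0.698, 0.0, -0.001]
contact_force: [1.8, 1.1, 5.4]
gripper_width: 55.8
grasp_force: 64.1
t 28.6 pos [439.25 221.4  101.44] th -88.57 tilt [ 0.  0. -1.] F [1.77 1.14 5.45] T [ 0.32 -0.39 -0.15] w 55.8 g 64.05506651848555 q [ 0.8   0.33 -0.51  0.   -0.73 -0.77]
clock: 28.85
position: [439.4, 221.5, 101.6]
ee_rot: [0.751, -0.66, 0.0, -0.001]
contact_force: [1.1, 1.0, 6.3]
gripper_width: 55.9
grasp_force: 64.1
t 28.9 pos [439.37 221.47 101.58] th -82.56 tilt [ 0.  0. -1.] F [1.12 1.03 6.3 ] T [ 0.23 -0.44 -0.18] w 55.9 g 64.05963510274887 q [ 0.8   0.33 -0.51  0.   -0.73 -0.67]
clock: 29.05
position: [439.5, 221.6, 101.8]
ee_rot: [0.785, -0.619, 0.0, -0.001]
contact_force: [1.3, 0.0, 7.5]
gripper_width: 56.1
grasp_force: 64.1
t 29.1 pos [439.53 221.59 101.78] th -76.56 tilt [ 0.  0. -1.] F [1.27 0.04 7.54] T [ 0.15 -0.33 -0.15] w 56.1 g 64.1058561578393 q [ 0.8   0.33 -0.51  0.   -0.73 -0.56]
```

```bash

python3 -m pendant '[[0,0,-0.001,0,0,-3,0.05],[0,0,-0.0001,0,0,-3,0.05],[0,0,-0.0001,0,0,-3,0.05]]'
python3 -c "
from h import *
st()"
python3 -m pendant '[[0,0,-0.0001,0,0,-3,0.05],[0,0,-0.0001,0,0,-3,0.05]]'
python3 -c "
from h import *
st()"
python3 -m pendant '[[0,0,-0.0001,0,0,-3,0.05],[0,0,-0.0001,0,0,-3,0.05]]'
python3 -c "
from h import *
st()"
python3 -m pendant '[[0,0,-0.0001,0,0,-3,0.05],[0,0,-0.0001,0,0,-3,0.05]]'
python3 -c "
from h import *
st()"
```

```text
clock: 29.35
position: [439.7, 221.6, 102.5]
ee_rot: [0.831, -0.556, 0.0, -0.001]
contact_force: [3.9, 2.5, 2.0]
gripper_width: 55.8
grasp_force: 63.8
t 29.4 pos [439.66 221.59 102.48] th -67.59 tilt [ 0.  0. -1.] F [3.87 2.49 2.  ] T [ 0.47 -1.06 -0.37] w 55.8 g 63.775740545243025 q [ 0.8   0.33 -0.51  0.   -0.73 -0.41]
clock: 29.55
position: [439.9, 221.3, 102.7]
ee_rot: [0.858, -0.513, 0.0, -0.001]
contact_force: [6.0, -2.4, 2.6]
gripper_width: 56.3
grasp_force: 64.0
t 29.6 pos [439.87 221.31 102.71] th -61.7 tilt [ 0.  0. -1.] F [ 6.04 -2.41  2.61] T [-0.62 -1.75 -0.72] w 56.3 g 63.97491440176964 q [ 0.8   0.33 -0.51  0.   -0.73 -0.3 ]
clock: 29.75
position: [439.4, 221.1, 102.8]
ee_rot: [0.885, -0.466, 0.0, -0.001]
contact_force: [3.2, 0.5, 2.1]
gripper_width: 56.3
grasp_force: 64.0
t 29.8 pos [439.39 221.14 102.77] th -55.57 tilt [ 0.  0. -1.] F [3.22 0.52 2.14] T [ 0.16 -0.93 -0.12] w 56.3 g 63.956961426883936 q [ 0.8   0.33 -0.51  0.   -0.73 -0.2 ]
clock: 29.95
position: [439.5, 221.3, 103.0]
ee_rot: [0.908, -0.419, 0.0, -0.001]
contact_force: [3.6, -0.5, 3.0]
gripper_width: 55.8
grasp_force: 63.9
t 29.9 pos [439.45 221.3  102.97] th -49.56 tilt [ 0.  0. -1.] F [ 3.59 -0.47  2.95] T [ 0.11 -0.97 -0.13] w 55.8 g 63.945263866335154 q [ 0.8   0.33 -0.51  0.   -0.73 -0.09]
```

```bash

python3 -m pendant '[[0.0005,-0.0005,-0.0001,0,0,-3,0.05],[0,0,-0.0001,0,0,-3,0.05],[0,0,-0.0001,0,0,-3,0.05]]'
python3 -c "
from h import *
st()"
python3 -m pendant '[[0,0,-0.0001,0,0,-3,0.05],[0,0,-0.0001,0,0,-3,0.05],[0,0,-0.0001,0,0,-3,0.05]]'
python3 -c "
from h import *
st()"
python3 -m pendant '[[0,0,-0.0001,0,0,-3,0.05],[0,0,-0.0001,0,0,-3,0.05]]'
python3 -c "
from h import *
st()"
```

```text
clock: 30.25
position: [440.0, 221.2, 103.2]
ee_rot: [0.938, -0.347, 0.0, -0.0]
contact_force: [3.1, 0.5, 2.6]
gripper_width: 56.1
grasp_force: 63.9
t 30.2 pos [439.99 221.22 103.22] th -40.56 tilt [ 0.  0. -1.] F [3.13 0.53 2.65] T [ 0.16 -0.73 -0.1 ] w 56.1 g 63.93455017358065 q [ 0.8   0.33 -0.51  0.   -0.73  0.07]
clock: 30.55
position: [440.1, 221.4, 103.6]
ee_rot: [0.962, -0.272, 0.0, -0.001]
contact_force: [3.2, 1.0, 2.1]
gripper_width: 56.0
grasp_force: 63.9
t 30.6 pos [440.08 221.45 103.58] th -31.56 tilt [ 0.  0. -1.] F [3.24 1.01 2.08] T [ 0.35 -0.74 -0.05] w 56.0 g 63.94560981541872 q [ 0.8   0.33 -0.51  0.   -0.73  0.22]
clock: 30.75
position: [440.2, 221.6, 103.8]
ee_rot: [0.975, -0.221, 0.001, -0.001]
contact_force: [2.4, 1.2, 1.6]
gripper_width: 55.8
grasp_force: 63.9
t 30.8 pos [440.17 221.56 103.81] th -25.56 tilt [ 0.  0. -1.] F [2.44 1.18 1.6 ] T [ 0.43 -0.88 -0.1 ] w 55.8 g 63.93308049067855 q [ 0.8   0.33 -0.51  0.   -0.73  0.33]
```

```bash

python3 -m pendant '[[0,0,0.0003,0,0,-3,0.05],[0,0,0,0,0,-3,0.05]]'
python3 -c "
from h import *
st()"
python3 -m pendant '[[0,0,-0.0001,0,0,-3,0.05],[0,0,0,0,0,-3,0.05]]'
python3 -c "
from h import *
st()"
python3 -m pendant '[[0,0,-0.0001,0,0,-3,0.05],[0,0,-0.0001,0,0,-3,0.05]]'
python3 -c "
from h import *
st()"
```

```text
clock: 30.95
position: [440.4, 221.8, 103.8]
ee_rot: [0.985, -0.17, 0.001, -0.001]
contact_force: [3.1, 1.3, 4.2]
gripper_width: 56.1
grasp_force: 64.0
t 30.9 pos [440.44 221.78 103.83] th -19.55 tilt [ 0.  0. -1.] F [3.13 1.31 4.2 ] T [ 0.43 -0.67 -0.14] w 56.1 g 64.03482807800174 q [ 0.8   0.33 -0.51  0.   -0.73  0.43]
clock: 31.15
position: [440.5, 221.9, 104.0]
ee_rot: [0.993, -0.118, 0.001, -0.001]
contact_force: [2.7, 1.2, 4.4]
gripper_width: 55.7
grasp_force: 64.1
t 31.1 pos [440.53 221.85 104.04] th -13.55 tilt [ 0.  0. -1.] F [2.74 1.18 4.37] T [ 0.47 -0.72 -0.14] w 55.7 g 64.07687282189727 q [ 0.8   0.33 -0.51  0.   -0.73  0.54]
clock: 31.35
position: [440.6, 221.9, 104.3]
ee_rot: [0.998, -0.066, 0.001, -0.001]
contact_force: [3.2, 1.6, 4.2]
gripper_width: 56.0
grasp_force: 64.1
t 31.4 pos [440.56 221.94 104.27] th -7.55 tilt [ 0.  0. -1.] F [3.19 1.57 4.15] T [ 0.57 -0.74 -0.15] w 56.0 g 64.1003192961216 q [ 0.8   0.33 -0.5   0.   -0.73  0.64]
```

```bash

python3 -m pendant '[[0,0,-0.0001,0,0,-3,0.05],[0,0,0,0,0,-3,0.05]]'
python3 -c "
from h import *
st()"
python3 -m pendant '[[0,0,-0.0001,0,0,-3,0.05],[0,0,0,0,0,-3,0.05]]'
python3 -c "
from h import *
st()"
python3 -m pendant '[[0,0,-0.0001,0,0,-3,0.05]]'
python3 -c "
from h import *
st()"
```

```text
clock: 31.55
position: [440.7, 222.2, 104.4]
ee_rot: [1.0, -0.014, 0.001, -0.001]
contact_force: [2.5, 3.1, 3.8]
gripper_width: 55.8
grasp_force: 64.1
t 31.6 pos [440.68 222.16 104.45] th -1.55 tilt [ 0.  0. -1.] F [2.49 3.1  3.79] T [ 0.68 -0.64 -0.15] w 55.8 g 64.1117175668478 q [ 0.8   0.33 -0.5   0.   -0.73  0.75]
clock: 31.75
position: [440.7, 222.3, 104.6]
ee_rot: [0.999, 0.039, 0.002, -0.001]
contact_force: [2.1, 3.1, 4.7]
gripper_width: 55.9
grasp_force: 64.1
t 31.8 pos [440.73 222.32 104.62] th 4.45 tilt [ 0.  0. -1.] F [2.08 3.07 4.67] T [ 0.71 -0.58 -0.17] w 55.9 g 64.13357846438885 q [ 0.8   0.33 -0.5   0.   -0.73  0.85]
clock: 31.85
position: [440.8, 222.4, 104.7]
ee_rot: [0.998, 0.065, 0.002, -0.001]
contact_force: [2.2, 2.5, 3.2]
gripper_width: 56.0
grasp_force: 64.1
t 31.9 pos [440.78 222.37 104.74] th 7.45 tilt [ 0.  0. -1.] F [2.17 2.46 3.19] T [ 0.77 -0.59 -0.13] w 56.0 g 64.13313897326589 q [ 0.8   0.33 -0.5   0.   -0.73  0.9 ]
```

```bash

python3 -m pendant '[[0,-0.0005,-0.0001,0,0,-3,0.05],[0,0,0,0,0,-3,0.05],[0,0,-0.0001,0,0,-3,0.05]]'
python3 -c "
from h import *
st()"
python3 -m pendant '[[0,0,-0.0001,0,0,-3,0.05],[0,0,0,0,0,-3,0.05]]'
python3 -c "
from h import *
st()"
python3 -m pendant '[[0,0,-0.0001,0,0,-3,0.05],[0,0,0,0,0,-3,0.05]]'
python3 -c "
from h import *
st()"
```

```text
clock: 32.15
position: [440.6, 222.7, 104.9]
ee_rot: [0.99, 0.143, 0.002, -0.001]
contact_force: [2.7, 2.4, 4.7]
gripper_width: 55.9
grasp_force: 64.2
t 32.1 pos [440.57 222.71 104.92] th 16.45 tilt [ 0.  0. -1.] F [2.73 2.39 4.73] T [ 0.73 -0.55 -0.09] w 55.9 g 64.15951190516353 q [ 0.8   0.33 -0.5   0.   -0.74  1.06]
clock: 32.35
position: [440.5, 222.7, 104.8]
ee_rot: [0.981, 0.195, 0.002, -0.001]
contact_force: [2.5, 2.0, 3.0]
gripper_width: 56.1
grasp_force: 64.0
t 32.4 pos [440.5  222.66 104.8 ] th 22.46 tilt [ 0.  0. -1.] F [2.55 2.03 2.97] T [ 0.63 -0.86 -0.11] w 56.1 g 64.04426626861095 q [ 0.8   0.33 -0.5   0.   -0.74  1.16]
clock: 32.55
position: [439.9, 222.2, 104.3]
ee_rot: [0.969, 0.246, 0.001, -0.001]
contact_force: [2.6, 1.5, 0.9]
gripper_width: 55.5
grasp_force: 63.8
t 32.5 pos [439.88 222.22 104.31] th 28.44 tilt [ 0.  0. -1.] F [2.63 1.52 0.85] T [ 0.76 -0.53 -0.04] w 55.5 g 63.82163867354393 q [ 0.8   0.33 -0.5  -0.   -0.74  1.27]
```

The drop begins at about +25°. Lower the lid into it.

```bash

python3 -m pendant '[[0,0,0.001,0,0,-3,0.05],[0,0,0.001,0,0,0,0.05],[0,0,0.0005,0,0,0,0.05]]'
python3 -c "
from h import *
st()"
python3 -m pendant '[[0,0,0.001,0,0,0,0.05],[0,0,0.0005,0,0,0,0.05]]'
python3 -c "
from h import *
st()"
```

```text
clock: 32.85
position: [440.0, 222.3, 102.0]
ee_rot: [0.963, 0.27, 0.001, -0.001]
contact_force: [1.4, 3.7, 3.8]
gripper_width: 56.2
grasp_force: 64.0
t 32.9 pos [440.01 222.34 102.02] th 31.29 tilt [ 0.  0. -1.] F [1.39 3.73 3.85] T [ 1.11 -0.37 -0.03] w 56.2 g 64.03093518689275 q [ 0.8   0.33 -0.51 -0.   -0.73  1.32]
clock: 33.05
position: [440.7, 223.0, 101.5]
ee_rot: [0.963, 0.27, 0.002, -0.001]
contact_force: [-1.3, 5.1, 10.9]
gripper_width: 56.1
grasp_force: 64.5
t 33.0 pos [440.67 223.01 101.45] th 31.34 tilt [ 0.  0. -1.] F [-1.29  5.14 10.91] T [1.51 0.29 0.02] w 56.1 g 64.46607582271099 q [ 0.8   0.33 -0.51  0.   -0.73  1.32]
```

```bash

python3 -m pendant '[[0.0004,-0.0007,-0.0012,0,0,3,0.05],[0,0,0.0001,0,0,4,0.05],[0,0,0.0001,0,0,4,0.05],[0,0,0.0001,0,0,4,0.05],[0,0,0.0001,0,0,4,0.05]]'
python3 -c "
from h import *
st()"
python3 -m pendant '[[0,0,0.0001,0,0,4,0.05],[0,0,0.0001,0,0,4,0.05],[0,0,0.0001,0,0,4,0.05],[0,0,0.0001,0,0,4,0.05],[0,0,0.0001,0,0,4,0.05]]'
python3 -c "
from h import *
st()"
```

```text
clock: 33.55
position: [439.9, 222.8, 101.2]
ee_rot: [0.994, 0.106, 0.001, -0.0]
contact_force: [1.9, 1.9, 3.0]
gripper_width: 55.9
grasp_force: 64.0
t 33.5 pos [439.86 222.78 101.24] th 12.17 tilt [ 0.  0. -1.] F [1.88 1.89 3.  ] T [ 0.89 -0.49  0.07] w 55.9 g 63.958813548088074 q [ 0.8   0.33 -0.51  0.   -0.73  0.98]
clock: 34.05
position: [439.9, 222.5, 100.6]
ee_rot: [0.998, -0.068, 0.0, -0.0]
contact_force: [2.5, 1.8, 2.6]
gripper_width: 55.8
grasp_force: 63.9
t 34.0 pos [439.88 222.51 100.61] th -7.84 tilt [ 0.  0. -1.] F [2.5  1.79 2.55] T [ 0.74 -0.71  0.09] w 55.8 g 63.90130938962102 q [ 0.8   0.33 -0.51  0.   -0.73  0.64]
```

```bash

python3 -m pendant '[[0,0,0.0001,0,0,4,0.05],[0,0,0.0001,0,0,4,0.05],[0,0,0.0001,0,0,4,0.05],[0,0,0.0001,0,0,4,0.05],[0,0,0.0001,0,0,4,0.05]]'
python3 -c "
from h import *
st()"
python3 -m pendant '[[0,0,0.0001,0,0,3,0.05],[0,0,0.0001,0,0,3,0.05],[0,0,0.0001,0,0,3,0.05]]'
python3 -c "
from h import *
st()"
python3 -m pendant '[[0,0,0.0001,0,0,3,0.05],[0,0,0.0001,0,0,3,0.05]]'
python3 -c "
from h import *
st()"
```

```text
clock: 34.55
position: [439.8, 222.2, 100.1]
ee_rot: [0.971, -0.241, 0.0, 0.0]
contact_force: [1.7, 1.6, 3.0]
gripper_width: 55.9
grasp_force: 63.9
t 34.5 pos [439.84 222.24 100.11] th -27.83 tilt [ 0. -0. -1.] F [1.65 1.62 3.03] T [ 0.5  -0.72  0.08] w 55.9 g 63.94042935222387 q [ 0.8   0.33 -0.51  0.   -0.73  0.29]
clock: 34.85
position: [439.8, 222.2, 100.0]
ee_rot: [0.949, -0.316, 0.0, 0.0]
contact_force: [2.3, 0.3, 4.9]
gripper_width: 55.9
grasp_force: 64.0
t 34.9 pos [439.82 222.17 100.01] th -36.79 tilt [ 0. -0. -1.] F [2.25 0.31 4.89] T [ 0.32 -0.71  0.07] w 55.9 g 64.04269527643919 q [ 0.8   0.33 -0.51  0.   -0.73  0.13]
clock: 35.05
position: [439.9, 222.1, 99.9]
ee_rot: [0.931, -0.365, 0.0, 0.0]
contact_force: [2.6, 0.2, 5.1]
gripper_width: 55.6
grasp_force: 64.1
t 35.0 pos [439.87 222.06  99.89] th -42.78 tilt [ 0. -0. -1.] F [2.61 0.24 5.15] T [ 0.21 -0.73  0.09] w 55.6 g 64.10894595086575 q [ 0.8   0.33 -0.51  0.   -0.73  0.02]
```

Now 2° steps near the stop.

```bash

S='from h import *
st()'
python3 -m pendant '[[0,0,0,0,0,2,0.05],[0,0,0,0,0,2,0.05]]'>/dev/null; python3 -c "$S"
python3 -m pendant '[[0,0,0,0,0,2,0.05],[0,0,0,0,0,2,0.05]]'>/dev/null; python3 -c "$S"
python3 -m pendant '[[0,0,0,0,0,2,0.05]]'>/dev/null; python3 -c "$S"
python3 -m pendant '[[0,0,0,0,0,1,0.05]]'>/dev/null; python3 -c "$S"
```

```text
t 35.2 pos [439.89 222.01  99.86] th -46.74 tilt [ 0. -0. -1.] F [1.61 1.42 3.8 ] T [ 0.15 -0.8   0.14] w 56.2 g 64.0884074382484 q [ 0.8   0.34 -0.51  0.   -0.73 -0.04]
t 35.5 pos [439.85 221.92  99.8 ] th -50.72 tilt [ 0. -0. -1.] F [ 3.5  -0.02  3.76] T [ 0.11 -0.83  0.19] w 55.9 g 63.97062471136451 q [ 0.8   0.34 -0.51  0.   -0.73 -0.11]
t 35.5 pos [439.84 221.89  99.82] th -52.71 tilt [ 0. -0. -1.] F [ 2.12 -0.16  3.68] T [ 0.13 -0.82  0.27] w 55.9 g 64.04120720922947 q [ 0.8   0.34 -0.51  0.   -0.73 -0.15]
t 35.6 pos [439.83 221.93  99.81] th -53.67 tilt [ 0. -0. -1.] F [ 2.45 -0.36  3.96] T [-0.06 -0.89  0.29] w 55.9 g 64.0802383236587 q [ 0.8   0.34 -0.51  0.   -0.73 -0.17]
```

```bash

S='from h import *
st()'
python3 -m pendant '[[0,0,0,0,0,1,0.05]]'>/dev/null; python3 -c "$S"
python3 -m pendant '[[0,0,0,0,0,1,0.05]]'>/dev/null; python3 -c "$S"
```

```text
t 35.8 pos [439.8  221.94  99.81] th -54.66 tilt [ 0. -0. -1.] F [ 3.31 -0.62  5.16] T [-0.23 -0.96  0.38] w 56.1 g 64.1216903552413 q [ 0.8   0.34 -0.51  0.   -0.73 -0.18]
t 35.9 pos [439.83 221.98  99.83] th -55.66 tilt [ 0. -0. -1.] F [ 3.04 -1.93  4.92] T [-0.4  -1.08  0.44] w 56.1 g 64.15794460102916 q [ 0.8   0.34 -0.51  0.   -0.73 -0.2 ]
```

```bash

S='from h import *
st()'
python3 -m pendant '[[0,0,0,0,0,0,0.05]]'>/dev/null; python3 -c "$S"
```

```text
t 36.0 pos [439.78 221.97  99.79] th -55.67 tilt [ 0. -0. -1.] F [ 3.63 -1.78  5.01] T [-0.42 -1.12  0.28] w 56.1 g 64.18983159586787 q [ 0.8   0.34 -0.51  0.   -0.73 -0.2 ]
```

```bash

S='from h import *
st()'
python3 -m pendant '[[0.0005,0,-0.0005,0,0,1,0.05]]'>/dev/null; python3 -c "$S"
python3 -m pendant '[[0,0,0,0,0,1,0.05]]'>/dev/null; python3 -c "$S"
```

```text
t 36.0 pos [440.07 222.18  99.89] th -56.74 tilt [ 0.  0. -1.] F [ 3.05  3.18 -1.12] T [ 0.79 -1.18  0.24] w 55.9 g 63.72681143693626 q [ 0.8   0.33 -0.51 -0.   -0.73 -0.22]
t 36.1 pos [440.16 222.36  99.88] th -57.72 tilt [ 0.  0. -1.] F [4.84 0.95 0.44] T [ 0.54 -1.38  0.46] w 56.2 g 63.80675610154867 q [ 0.8   0.34 -0.51 -0.   -0.73 -0.23]
```

```bash

S='from h import *
st()'
python3 -m pendant '[[0,0,0,0,0,0.5,0.05]]'>/dev/null; python3 -c "$S"
python3 -m pendant '[[0,0,0,0,0,0.5,0.05]]'>/dev/null; python3 -c "$S"
```

```text
t 36.2 pos [440.15 222.32  99.88] th -58.17 tilt [ 0.  0. -1.] F [ 4.14  1.21 -0.66] T [ 0.56 -1.44  0.6 ] w 56.2 g 63.76070170663297 q [ 0.8   0.34 -0.51  0.   -0.73 -0.24]
t 36.4 pos [440.13 222.29  99.92] th -58.64 tilt [ 0.  0. -1.] F [ 4.3   2.1  -0.25] T [ 0.64 -1.48  0.63] w 55.8 g 63.72672124765813 q [ 0.8   0.34 -0.51  0.   -0.73 -0.25]
```

```bash

python3 -m pendant '[[0,0,0,0,0,0,0.075],[0,0,0,0,0,0,0.075],[0,0,0,0,0,0,0.075],[0,0,-0.01,0,0,0,0.075],[0,0,-0.03,0,0,0,0.075],[0,0,-0.03,0,0,4,0.075],[0,0,-0.025,0,0,8,0.075],[0,0,-0.005,0,0,8,0.075],[0,0,0,0,0,8,0.075],[0.02,-0.004,0,0,0,8,0.07],[0.03,-0.007,0,0,0,0,0.07],[0.04,-0.008,0,0,0,0,0.07]]'
python3 -m pendant '[[0.04,-0.008,0,0,0,0,0.07],[0.04,-0.008,0,0,0,0,0.07],[0.04,-0.008,0,0,0,0,0.07],[0.04,-0.008,0,0,0,0,0.07],[0.04,-0.008,0,0,0,0,0.07],[0.04,-0.008,0,0,0,0,0.07],[0.035,-0.006,0,0,0,0,0.07],[0.02,0,0,0,0,0,0.07],[0,0,0,0,0,0,0.07],[0,0,0,0,0,0,0.07]]'
python3 - <<'E'
from h import *
d=arm.get_image("wrist");lids(d)
d=arm.get_image("wrist");lids(d,z=109)
to([484.5,-177,104.5],-94.7)
d=arm.get_image("scene"); crop(d,"s8c",310,450,160,270,5)
E
```

```text
clock: 37.55
position: [454.1, 130.8, 200.7]
ee_rot: [-0.678, 0.735, 0.0, 0.0]
contact_force: [0.1, -0.3, -0.5]
gripper_width: 70.1
grasp_force: 0.0
clock: 38.55
position: [483.5, -167.4, 200.3]
ee_rot: [-0.677, 0.736, 0.0, -0.0]
contact_force: [0.0, 0.7, -0.5]
gripper_width: 69.8
grasp_force: 0.0
px 315 193 xy 485.9 -179.6 r 30.3 ell [ 485.5 -179.4] [56.6 59.8]
px 315 192 xy 484.8 -180.1 r 29.9 ell [ 485.4 -180.2] [55.9 58.9]
t 38.6 pos [ 483.85 -166.55  200.3 ] th -94.63 tilt [ 0.  0. -1.] F [ 0.23  0.15 -0.2 ] T [ 0.01  0.02 -0.08] w 69.9 g 0.0 q [-0.01  0.24 -0.34 -0.   -0.99 -0.07]
 shift now-axes mm [10.38 -1.49 95.8 ]  shift after-turn axes mm [10.36 -1.5  95.8 ]  turn [0.   0.01 0.07]
```

View pics/s8c.png

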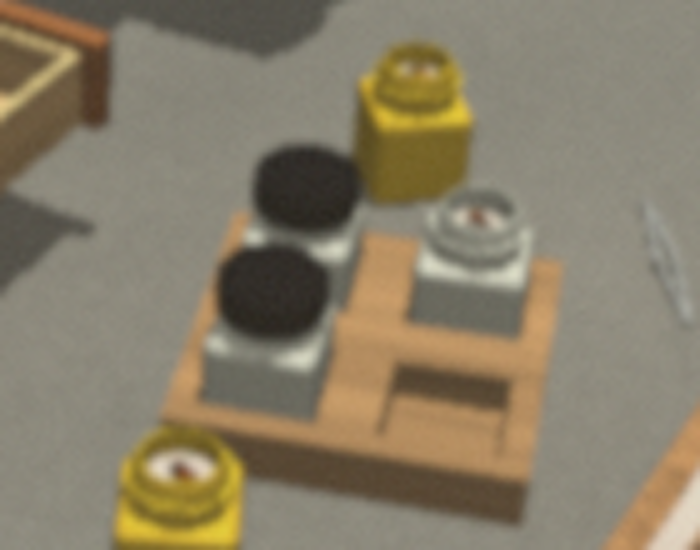

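Both lids sit level. Next is lid C.

```bash

python3 -m pendant '[[0.006,-0.001,0.01,0,0,0,0.07],[0.006,-0.001,0.02,0,0,0,0.07],[0,0,0.02,0,0,0,0.07],[0,0,0.02,0,0,0,0.07],[0,0,0.015,0,0,0,0.07],[0,0,0.011,0,0,0,0.07],[0,0,0,0,0,0,0.07],[0,0,0,0,0,0,0.05],[0,0,0,0,0,0,0.05],[0,0,0,0,0,0,0.05],[0,0,0,0,0,0,0.05]]'
python3 -c "
from h import *
to([418.8,313.5,180],-94.7)"
```

```text
clock: 39.8
position: [485.6, -179.4, 104.8]
ee_rot: [-0.678, 0.735, -0.001, 0.001]
contact_force: [-0.1, 0.9, 1.9]
gripper_width: 55.7
grasp_force: 63.4
t 39.8 pos [ 485.58 -179.37  104.79] th -94.66 tilt [ 0. -0. -1.] F [-0.1   0.89  1.86] T [ 0.27 -0.04 -0.04] w 55.7 g 63.35428833961487 q [-0.04  0.36 -0.45  0.   -0.76 -0.04]
 shift now-axes mm [-485.82  106.46  -75.4 ]  shift after-turn axes mm [-485.74  106.94  -75.21]  turn [-0.11  0.    0.04]
```

```bash

python3 -m pendant '[[0,0,-0.01,0,0,0,0.05],[0,0,-0.025,0,0,0,0.05],[0,0,-0.03,0,0,0,0.05],[-0.015,0.003,-0.015,0,0,0,0.05],[-0.03,0.007,0,0,0,0,0.05],[-0.04,0.009,0,0,0,0,0.05],[-0.04,0.009,0,0,0,0,0.05],[-0.04,0.009,0,0,0,0,0.05],[-0.04,0.009,0,0,0,0,0.05],[-0.04,0.009,0,0,0,0,0.05],[-0.04,0.009,0,0,0,0,0.05],[-0.04,0.009,0,0,0,0,0.05]]'
python3 -m pendant '[[-0.04,0.009,0,0,0,0,0.05],[-0.04,0.009,0,0,0,0,0.05],[-0.04,0.008,0,0,0,0,0.05],[-0.025,0.005,0,0,0,0,0.05],[-0.014,0.002,0,0,0,0,0.05],[0,0,0,0,0,0,0.05],[0,0,0.02,0,0,0,0.05],[0,0,0.02,0,0,0,0.05],[0,0,0.008,0,0,0,0.05],[0,0,0,0,0,0,0.05],[0,0,0,0,0,0,0.05]]'
python3 -c "
from h import *
to([418.8,313.5,110],-94.7)"
```

```text
clock: 41.0
position: [438.1, 152.0, 184.9]
ee_rot: [-0.678, 0.735, -0.0, 0.0]
contact_force: [-0.1, -0.0, -0.6]
gripper_width: 55.5
grasp_force: 63.5
clock: 42.1
position: [419.3, 311.4, 136.8]
ee_rot: [-0.678, 0.736, -0.0, 0.0]
contact_force: [-0.2, -0.4, -0.3]
gripper_width: 56.2
grasp_force: 63.5
t 42.1 pos [419.31 311.37 136.78] th -94.7 tilt [ 0.  0. -1.] F [-0.23 -0.43 -0.27] T [0.05 0.05 0.01] w 56.2 g 63.496413230895996 q [ 0.95  0.33 -0.4   0.   -0.84 -1.03]
 shift now-axes mm [-2.06  0.71 26.78]  shift after-turn axes mm [-2.08  0.69 26.78]  turn [-0.04  0.03  0.  ]
```

```bash

S='from h import *
st()'
python3 -m pendant '[[-0.002,0.0007,0.008,0,0,0,0.05],[0,0,0.010,0,0,0,0.05],[0,0,0.008,0,0,0,0.05],[0,0,0.004,0,0,0,0.05],[0,0,0.001,0,0,0,0.05],[0,0,0,0,0,0,0.05]]'>/dev/null; python3 -c "$S"
python3 -m pendant '[[0,0,0.001,0,0,0,0.05],[0,0,0.0005,0,0,0,0.05],[0,0,0,0,0,0,0.05]]'>/dev/null; python3 -c "$S"
```

```text
t 42.7 pos [418.18 313.72 104.77] th -94.66 tilt [-0. -0. -1.] F [-0.53  0.21 -0.42] T [ 0.04  0.03 -0.02] w 55.8 g 63.50577235221863 q [ 0.95  0.37 -0.43  0.   -0.77 -1.04]
t 43.0 pos [418.31 313.79 103.65] th -94.67 tilt [ 0.  0. -1.] F [-0.26 -0.97  0.36] T [ 0.02 -0.01 -0.03] w 55.7 g 63.50634455680847 q [ 0.95  0.37 -0.43  0.   -0.77 -1.04]
```

```bash

S='from h import *
st()'
python3 -m pendant '[[0,0,0.001,0,0,0,0.05],[0,0,0,0,0,0,0.05]]'>/dev/null; python3 -c "$S"
python3 -m pendant '[[0,0,0.001,0,0,0,0.05],[0,0,0,0,0,0,0.05]]'>/dev/null; python3 -c "$S"
```

```text
t 43.2 pos [418.39 313.89 102.91] th -94.66 tilt [ 0.  0. -1.] F [-0.96  0.32  1.08] T [-0.01  0.18  0.06] w 55.4 g 63.57717990875244 q [ 0.95  0.37 -0.43  0.   -0.76 -1.04]
t 43.4 pos [418.44 313.92 102.67] th -94.64 tilt [ 0.  0. -1.] F [-1.89 -1.31  7.55] T [-0.27  0.7   0.01] w 55.8 g 64.05617237091064 q [ 0.95  0.37 -0.43  0.   -0.76 -1.04]
```

```bash

S='from h import *
st()'
python3 -m pendant '[[0,0,-0.0006,0,0,-3,0.05],[0,0,0,0,0,-3,0.05]]'>/dev/null; python3 -c "$S"
python3 -m pendant '[[0,0,-0.0001,0,0,-3,0.05],[0,0,0,0,0,-3,0.05]]'>/dev/null; python3 -c "$S"
python3 -m pendant '[[0,0,-0.0001,0,0,-3,0.05],[0,0,0,0,0,-3,0.05]]'>/dev/null; python3 -c "$S"
python3 -m pendant '[[0,0,-0.0001,0,0,-3,0.05],[0,0,0,0,0,-3,0.05]]'>/dev/null; python3 -c "$S"
```

```text
t 43.6 pos [418.75 314.37 103.  ] th -88.54 tilt [ 0.  0. -1.] F [-0.37  0.2   5.26] T [ 0.11  0.18 -0.11] w 55.5 g 63.74897003173828 q [ 0.95  0.37 -0.43  0.   -0.76 -0.93]
t 43.8 pos [418.93 314.56 103.21] th -82.53 tilt [ 0.  0. -1.] F [-0.    0.05  4.27] T [ 0.12  0.2  -0.09] w 55.6 g 63.7464702129364 q [ 0.95  0.37 -0.43  0.   -0.76 -0.82]
t 44.0 pos [418.97 314.67 103.41] th -76.53 tilt [ 0.  0. -1.] F [-0.31  0.91  4.35] T [ 0.15  0.12 -0.14] w 55.9 g 63.74232530593872 q [ 0.95  0.37 -0.43  0.   -0.76 -0.72]
t 44.2 pos [419.03 314.67 103.56] th -70.53 tilt [ 0.  0. -1.] F [-0.16  1.1   5.06] T [ 0.15  0.13 -0.14] w 56.0 g 63.739800453186035 q [ 0.95  0.37 -0.43  0.   -0.76 -0.61]
```

```bash

S='from h import *
st()'
python3 -m pendant '[[0,0,-0.0003,0,0,-3,0.05],[0,0,-0.0001,0,0,-3,0.05]]'>/dev/null; python3 -c "$S"
python3 -m pendant '[[0,0,-0.0001,0,0,-3,0.05],[0,0,-0.0001,0,0,-3,0.05]]'>/dev/null; python3 -c "$S"
python3 -m pendant '[[0,0,-0.0001,0,0,-3,0.05],[0,0,-0.0001,0,0,-3,0.05]]'>/dev/null; python3 -c "$S"
python3 -m pendant '[[0,0,-0.0001,0,0,-3,0.05],[0,0,-0.0001,0,0,-3,0.05]]'>/dev/null; python3 -c "$S"
```

```text
t 44.4 pos [418.94 314.55 103.81] th -64.53 tilt [ 0.  0. -1.] F [-0.78  0.39  5.25] T [ 0.06  0.11 -0.1 ] w 55.8 g 63.724093437194824 q [ 0.95  0.37 -0.43  0.   -0.76 -0.51]
t 44.6 pos [418.92 314.48 103.94] th -58.53 tilt [ 0.  0. -1.] F [ 0.33 -0.4   4.37] T [ 0.06  0.   -0.06] w 55.9 g 63.69804382324219 q [ 0.95  0.37 -0.43  0.   -0.76 -0.41]
t 44.8 pos [418.78 314.28 103.91] th -52.54 tilt [ 0.  0. -1.] F [0.91 0.17 1.44] T [ 0.12 -0.12 -0.07] w 55.7 g 63.61897587776184 q [ 0.95  0.37 -0.43  0.   -0.76 -0.3 ]
t 45.0 pos [418.66 314.21 103.64] th -46.54 tilt [ 0.  0. -1.] F [0.86 0.35 0.5 ] T [ 0.2  -0.26  0.01] w 55.8 g 63.46458435058594 q [ 0.95  0.37 -0.43  0.   -0.76 -0.2 ]
```

The force vanished at about −50°, so this is the drop. Lower the lid into it.

```bash

S='from h import *
st()'
python3 -m pendant '[[0,0,0.001,0,0,0,0.05],[0,0,0.001,0,0,0,0.05],[0,0,0,0,0,0,0.05]]'>/dev/null; python3 -c "$S"
python3 -m pendant '[[0,0,0.0008,0,0,0,0.05],[0,0,0,0,0,0,0.05]]'>/dev/null; python3 -c "$S"
```

```text
t 45.3 pos [418.66 314.17 101.53] th -46.7 tilt [ 0.  0. -1.] F [1.2  1.6  0.02] T [ 0.31 -0.42  0.03] w 55.4 g 63.511247634887695 q [ 0.95  0.38 -0.43  0.   -0.76 -0.2 ]
t 45.5 pos [418.58 314.03 100.76] th -46.68 tilt [ 0.  0. -1.] F [1.21 0.45 0.54] T [ 0.36 -0.53 -0.04] w 55.7 g 63.51110100746155 q [ 0.95  0.38 -0.44  0.   -0.76 -0.2 ]
```

```bash

S='from h import *
st()'
python3 -m pendant '[[0,0,0.0008,0,0,0,0.05],[0,0,0,0,0,0,0.05]]'>/dev/null; python3 -c "$S"
python3 -m pendant '[[0,0,0,0,0,4,0.05],[0,0,0.0001,0,0,4,0.05],[0,0,0.0001,0,0,4,0.05],[0,0,0.0001,0,0,4,0.05],[0,0,0.0001,0,0,4,0.05]]'>/dev/null; python3 -c "$S"
```

```text
t 45.7 pos [418.8  314.15 100.44] th -46.64 tilt [ 0.  0. -1.] F [1.71 0.08 3.72] T [ 0.31 -0.64 -0.04] w 55.4 g 63.722015619277954 q [ 0.95  0.38 -0.44  0.   -0.76 -0.2 ]
t 46.2 pos [418.11 313.79  99.76] th -66.81 tilt [-0.  0. -1.] F [0.42 1.06 4.41] T [ 0.35 -0.08  0.04] w 55.7 g 63.72237682342529 q [ 0.95  0.38 -0.44 -0.   -0.76 -0.55]
```

```bash

S='from h import *
st()'
python3 -m pendant '[[0,0,0.0001,0,0,4,0.05],[0,0,0.0001,0,0,4,0.05],[0,0,0.0001,0,0,4,0.05],[0,0,0.0001,0,0,4,0.05],[0,0,0.0001,0,0,4,0.05]]'>/dev/null; python3 -c "$S"
python3 -m pendant '[[0,0,0.0001,0,0,4,0.05],[0,0,0.0001,0,0,4,0.05],[0,0,0.0001,0,0,4,0.05],[0,0,0.0001,0,0,4,0.05]]'>/dev/null; python3 -c "$S"
python3 -m pendant '[[0,0,0.0001,0,0,3,0.05],[0,0,0,0,0,3,0.05],[0,0,0,0,0,3,0.05]]'>/dev/null; python3 -c "$S"
```

```text
t 46.7 pos [417.85 313.41  99.12] th -86.82 tilt [-0. -0. -1.] F [0.07 0.81 4.42] T [0.16 0.   0.12] w 55.8 g 63.70909810066223 q [ 0.95  0.38 -0.44 -0.   -0.76 -0.9 ]
t 47.1 pos [417.78 313.53  98.78] th -102.82 tilt [-0. -0. -1.] F [-0.77  1.85  5.35] T [0.21 0.23 0.09] w 55.4 g 63.76594305038452 q [ 0.95  0.38 -0.44 -0.   -0.75 -1.18]
t 47.4 pos [417.56 313.48  98.77] th -111.77 tilt [-0. -0. -1.] F [-1.26  0.97  6.75] T [0.34 0.56 0.07] w 56.0 g 63.80895495414734 q [ 0.95  0.38 -0.44 -0.   -0.75 -1.33]
```

```bash

S='from h import *
st()'
python3 -m pendant '[[0,0,-0.0004,0,0,3,0.05],[0,0,0,0,0,3,0.05]]'>/dev/null; python3 -c "$S"
python3 -m pendant '[[0,0,0,0,0,2,0.05],[0,0,0,0,0,2,0.05]]'>/dev/null; python3 -c "$S"
python3 -m pendant '[[0,0,0,0,0,2,0.05]]'>/dev/null; python3 -c "$S"
python3 -m pendant '[[0,0,0,0,0,2,0.05]]'>/dev/null; python3 -c "$S"
```

```text
t 47.6 pos [417.43 313.46  98.79] th -117.79 tilt [-0. -0. -1.] F [-1.71  1.83  4.2 ] T [0.5  0.45 0.05] w 55.6 g 63.773077726364136 q [ 0.95  0.38 -0.44 -0.   -0.76 -1.44]
t 47.8 pos [417.49 313.73  98.82] th -121.74 tilt [-0. -0. -1.] F [-2.38  2.44  3.44] T [0.72 0.47 0.18] w 56.1 g 63.70426297187805 q [ 0.95  0.38 -0.44 -0.   -0.75 -1.51]
t 47.9 pos [417.54 313.86  98.82] th -123.73 tilt [-0.  0. -1.] F [-2.64  2.71  2.58] T [0.76 0.53 0.18] w 55.7 g 63.66247773170471 q [ 0.96  0.38 -0.44 -0.   -0.75 -1.54]
t 48.0 pos [417.49 313.94  98.83] th -125.71 tilt [-0.  0. -1.] F [-1.67  2.6   3.32] T [0.83 0.61 0.2 ] w 55.7 g 63.66182327270508 q [ 0.96  0.38 -0.44 -0.   -0.75 -1.58]
```

```bash

S='from h import *
st()'
python3 -m pendant '[[-0.0002,0.0006,-0.0003,0,0,1,0.05],[0,0,0,0,0,1,0.05]]'>/dev/null; python3 -c "$S"
python3 -m pendant '[[0,0,0,0,0,1,0.05]]'>/dev/null; python3 -c "$S"
python3 -m pendant '[[0,0,0,0,0,1,0.05]]'>/dev/null; python3 -c "$S"
```

```text
t 48.2 pos [417.33 314.07  98.83] th -127.69 tilt [-0. -0. -1.] F [-0.64  2.49  2.66] T [0.69 0.48 0.29] w 55.9 g 63.54334831237793 q [ 0.96  0.38 -0.44 -0.   -0.75 -1.61]
t 48.3 pos [417.32 314.1   98.83] th -128.71 tilt [-0. -0. -1.] F [-2.61  2.27  1.72] T [0.78 0.69 0.27] w 55.5 g 63.55037569999695 q [ 0.96  0.38 -0.44 -0.   -0.75 -1.63]
t 48.4 pos [417.35 314.1   98.86] th -129.72 tilt [-0. -0. -1.] F [-2.97  2.45  1.57] T [0.85 0.83 0.35] w 55.3 g 63.56155872344971 q [ 0.96  0.38 -0.44 -0.   -0.75 -1.65]
```

```bash

S='from h import *
st()'
python3 -m pendant '[[0,0,0,0,0,1,0.05]]'>/dev/null; python3 -c "$S"
python3 -m pendant '[[0,0,0,0,0,0.5,0.05]]'>/dev/null; python3 -c "$S"
python3 -m pendant '[[0,0,0,0,0,0.5,0.05]]'>/dev/null; python3 -c "$S"
```

```text
t 48.5 pos [417.38 314.11  98.86] th -130.73 tilt [-0. -0. -1.] F [-3.59  2.85  1.96] T [0.94 1.01 0.45] w 55.8 g 63.54350209236145 q [ 0.96  0.38 -0.44 -0.   -0.75 -1.67]
t 48.6 pos [417.42 314.12  98.89] th -131.2 tilt [-0. -0. -1.] F [-3.69  3.21  1.47] T [1.01 1.11 0.45] w 55.7 g 63.544946908950806 q [ 0.96  0.38 -0.44 -0.   -0.75 -1.67]
t 48.7 pos [417.46 314.16  98.87] th -131.69 tilt [-0. -0. -1.] F [-4.38  3.32  1.29] T [1.05 1.25 0.44] w 55.6 g 63.53555202484131 q [ 0.96  0.38 -0.44 -0.   -0.75 -1.68]
```

```bash

S='from h import *
st()'
python3 -m pendant '[[0,0.0004,0,0,0,0.5,0.05]]'>/dev/null; python3 -c "$S"
python3 -m pendant '[[0,0.0004,0,0,0,0.5,0.05]]'>/dev/null; python3 -c "$S"
```

```text
t 48.8 pos [417.36 314.27  98.9 ] th -132.18 tilt [-0. -0. -1.] F [-2.67  2.88  0.45] T [0.7  0.62 0.54] w 55.8 g 63.475706577301025 q [ 0.96  0.38 -0.44  0.   -0.75 -1.69]
t 48.9 pos [417.26 314.36  98.89] th -132.67 tilt [-0. -0. -1.] F [-1.37  1.05 -0.11] T [0.43 0.34 0.54] w 55.8 g 63.45441699028015 q [ 0.96  0.38 -0.44  0.   -0.75 -1.7 ]
```

```bash

python3 -m pendant '[[0,0,0,0,0,0,0.075],[0,0,0,0,0,0,0.075],[0,0,0,0,0,0,0.075],[0,0,-0.01,0,0,0,0.075],[0,0,-0.03,0,0,0,0.075],[0,0,-0.03,0,0,-6,0.06],[0,0,-0.025,0,0,-8,0.028],[0,0,-0.005,0,0,-8,0.028],[0,0,0,0,0,-8,0.028],[0.02,0.001,0,0,0,-8,0.028],[0.03,0.002,0,0,0,0,0.028],[0.04,0.002,0,0,0,0,0.028]]'
python3 -m pendant '[[0.04,0.002,0,0,0,0,0.028],[0.04,0.002,0,0,0,0,0.028],[0.04,0.002,0,0,0,0,0.028],[0.04,0.002,0,0,0,0,0.028],[0.04,0.002,0,0,0,0,0.028],[0.04,0.002,0,0,0,0,0.028],[0.04,0.002,0,0,0,0,0.028],[0.035,0.002,0,0,0,0,0.028],[0.02,0.001,0,0,0,0,0.028],[0,0,0,0,0,0,0.028],[0,0,0,0,0,0,0.028]]'
python3 - <<'E'
from h import *
to([360.5,-112.5,114],-94.7)
d=arm.get_image("wrist"); im=d["image"].copy()
for P in [[359.7,-112.4,112]]:
    q=proj(d,P,True)[0]; cv2.circle(im,tuple(int(round(x)) for x in q),3,(0,255,0),1)
t=arm.get_image("top")["image"]
cv2.imwrite("pics/w9.png",np.vstack([cv2.resize(im[100:,:,::-1],(640,300)),cv2.resize(t[120:280,190:500,::-1],(640,300),interpolation=cv2.INTER_CUBIC)]))
E
```

```text
clock: 50.1
position: [402.4, 225.9, 199.9]
ee_rot: [-0.678, 0.735, -0.0, 0.001]
contact_force: [0.6, -0.8, -0.2]
gripper_width: 27.9
grasp_force: 0.0
clock: 51.2
position: [358.1, -106.7, 199.7]
ee_rot: [-0.677, 0.736, -0.0, 0.0]
contact_force: [0.4, -0.1, 0.1]
gripper_width: 27.7
grasp_force: 0.0
t 51.2 pos [ 358.08 -106.73  199.68] th -94.76 tilt [ 0.  0. -1.] F [ 0.45 -0.12  0.08] T [-0.   -0.   -0.06] w 27.7 g 0.0 q [ 0.15 -0.01 -0.63  0.   -0.94 -0.24]
 shift now-axes mm [ 5.57 -2.79 85.68]  shift after-turn axes mm [ 5.55 -2.89 85.68]  turn [-0.07  0.01 -0.06]
```

View pics/w9.png

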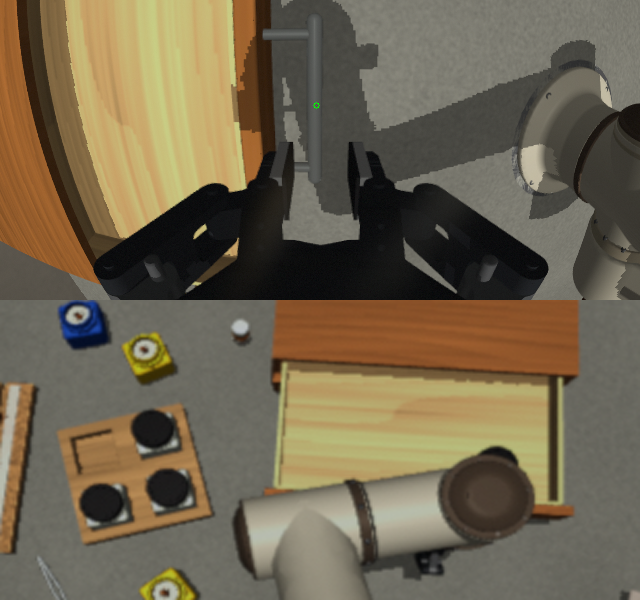

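The three jars are lidded and the bar is at the marked point (316,105). The spare lid is still in the drawer, partly hidden at (500,458). Grip the bar and push the drawer shut.

```bash

python3 -m pendant '[[0.0055,-0.0025,0.01,0,0,0,0.028],[0,0,0.02,0,0,0,0.028],[0,0,0.02,0,0,0,0.028],[0,0,0.02,0,0,0,0.028],[0,0,0.013,0,0,0,0.028],[0,0,0.003,0,0,0,0.028],[0,0,0,0,0,0,0.028],[0,0,0,0,0,0,0],[0,0,0,0,0,0,0],[0,0,0,0,0,0,0],[0,0,0,0,0,0,0]]'
python3 -m pendant '[[0,-0.005,0,0,0,0,0],[0,-0.01,0,0,0,0,0],[0,-0.015,0,0,0,0,0],[0,-0.018,0,0,0,0,0],[0,-0.018,0,0,0,0,0],[0,-0.018,0,0,0,0,0],[0,-0.018,0,0,0,0,0],[0,-0.018,0,0,0,0,0],[0,-0.018,0,0,0,0,0],[0,-0.018,0,0,0,0,0],[0,-0.015,0,0,0,0,0],[0,-0.008,0,0,0,0,0]]'
python3 -c "
from h import *
st()"
```

```text
clock: 52.4
position: [360.9, -111.9, 113.3]
ee_rot: [-0.678, 0.735, -0.001, 0.001]
contact_force: [3.2, 0.9, -1.0]
gripper_width: 9.0
grasp_force: 58.4
clock: 53.6
position: [539.3, -127.5, 113.3]
ee_rot: [-0.678, 0.735, -0.0, -0.001]
contact_force: [-2.2, -0.6, 5.2]
gripper_width: 8.9
grasp_force: 59.2
t 53.6 pos [ 539.3  -127.51  113.32] th -94.66 tilt [-0. -0. -1.] F [-2.16 -0.56  5.2 ] T [-0.37  0.41 -0.04] w 8.9 g 59.21009302139282 q [ 0.06  0.4  -0.35  0.   -0.82 -0.14]
```

```bash

S='from h import *
st()'
python3 -m pendant '[[0,-0.005,0,0,0,0,0],[0,-0.005,0,0,0,0,0],[0,-0.002,0,0,0,0,0],[0,0,0,0,0,0,0]]'>/dev/null; python3 -c "$S"
python3 -m pendant '[[0,-0.002,0,0,0,0,0],[0,-0.002,0,0,0,0,0],[0,0,0,0,0,0,0]]'>/dev/null; python3 -c "$S"
```

```text
t 54.0 pos [ 550.52 -128.4   113.34] th -94.66 tilt [ 0. -0. -1.] F [-0.13 -6.31  3.83] T [-1.6   0.01 -0.03] w 8.7 g 59.00613069534302 q [ 0.06  0.42 -0.32  0.   -0.83 -0.14]
t 54.3 pos [ 554.15 -128.74  113.35] th -94.67 tilt [-0. -0. -1.] F [ 0.1  -6.18  4.1 ] T [-1.58  0.25 -0.09] w 8.6 g 59.05510425567627 q [ 0.06  0.43 -0.31  0.   -0.84 -0.14]
```

```bash

S='from h import *
st()'
python3 -m pendant '[[0,-0.002,0,0,0,0,0],[0,-0.002,0,0,0,0,0],[0,0,0,0,0,0,0]]'>/dev/null; python3 -c "$S"
python3 -m pendant '[[0,-0.001,0,0,0,0,0],[0,-0.001,0,0,0,0,0],[0,0,0,0,0,0,0]]'>/dev/null; python3 -c "$S"
```

```text
t 54.6 pos [ 557.75 -129.03  113.34] th -94.67 tilt [-0. -0. -1.] F [-0.57 -5.09  3.93] T [-1.5   0.44 -0.1 ] w 9.1 g 59.1852593421936 q [ 0.06  0.43 -0.3   0.   -0.84 -0.14]
t 54.9 pos [ 557.8  -129.06  113.31] th -94.69 tilt [-0.01 -0.   -1.  ] F [-5.95 -3.63  7.92] T [-1.05  1.56 -0.05] w 8.8 g 59.559141397476196 q [ 0.06  0.43 -0.3   0.   -0.85 -0.14]
```

The drawer travelled 197 mm and met its stop, so it is shut. Release, retreat and check.

```bash

python3 -m pendant '[[0,0.0015,0,0,0,0,0],[0,0,0,0,0,0,0.024],[0,0,0,0,0,0,0.024],[0,0,0,0,0,0,0.024],[0,0,-0.015,0,0,0,0.024],[0,0,-0.03,0,0,0,0.024],[0,0.01,-0.03,0,0,0,0.024],[0,0.03,-0.03,0,0,0,0.024],[0,0.03,0,0,0,0,0.024],[0,0.03,0,0,0,0,0.024],[0,0,0,0,0,0,0.024],[0,0,0,0,0,0,0.024]]'
python3 - <<'E'
from h import *
st(); a=arm.get_image("scene")["image"]; t=arm.get_image("top")["image"]
A=cv2.resize(a[130:300,80:480,::-1],(700,298),interpolation=cv2.INTER_CUBIC);B=cv2.resize(t[90:260,190:590,::-1],(700,298),interpolation=cv2.INTER_CUBIC)
cv2.imwrite("pics/f.png",np.vstack([A,B]))
E
```

```text
clock: 56.1
position: [459.1, -119.7, 218.1]
ee_rot: [-0.678, 0.735, -0.0, 0.001]
contact_force: [0.6, 0.3, -0.1]
gripper_width: 24.2
grasp_force: 0.0
t 56.1 pos [ 459.07 -119.71  218.1 ] th -94.63 tilt [ 0.  0. -1.] F [ 0.59  0.29 -0.1 ] T [-0.02 -0.02 -0.02] w 24.2 g 0.0 q [ 0.09  0.16 -0.4  -0.   -1.02 -0.17]
```

View pics/f.png

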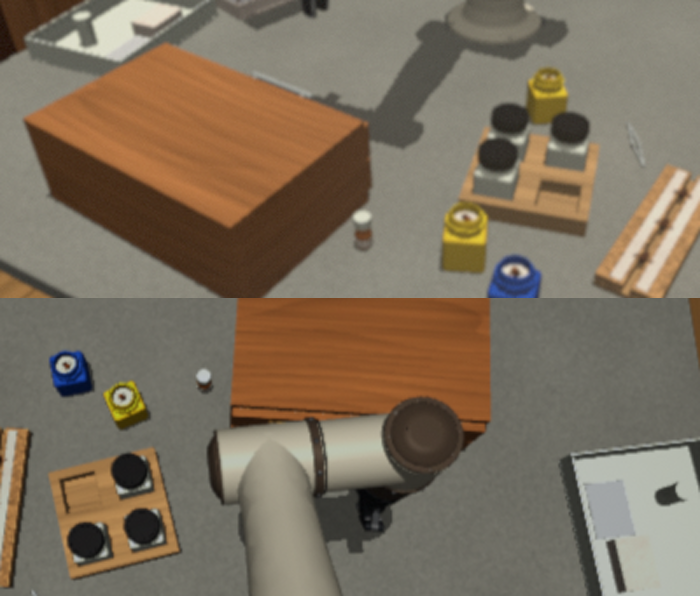

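```bash
python3 -c "
from bench import arm
print(arm.job_done())"
```

```text
the job is handed in; nothing more can be done
None
```

I handed the job in at about 56 s: all three jars in the rack have lids turned to their stops, the spare lid is in the shut drawer, and the bystanders looked undisturbed; two lids were forced past a rib along the way (the first turned back and retightened, the second seated again in the next thread), and I did not re-check tightness after letting go.

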